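Tip the dried coasters back into their tea caddy

ROBOT

A 7-joint arm with a two-finger parallel gripper is mounted at the origin on the work surface. World frame = base frame: x ahead of the robot, y to its left, z up, the work surface at z = 0. Lengths are in mm, angles in degrees, forces in N, time in s.
With the tool pointing down it reaches from about 425 to 925 mm from the base axis. Payload 6.8 kg.
Tool frame: the origin (TCP) lies midway between the tips of the shut fingers; the grasp point (between the pads) lies 19 mm behind it; z points along the fingers, y is the line along which they close (so a half turn about z gives the same grasp; the last joint's range is limited). The gripper opens to 88 mm and grips with 3 to 60 N. Pads are 20 mm wide; open, the fingers measure 115 mm over their backs; the gripper's body (75 mm by 178 mm) begins 61 mm behind the grasp point.
Start: joints at [60.327, 27.33, 1.283, 89.118, -0.659, 63.558, -4.761], TCP at [268.948, -619.124, 222.664] pointing down, gripper open.
Joint ranges: [-169.35, 169.35], [-19.33, 120.38], [-80.79, 83.38], [13.8, 139.57], [-78.32, 258.32], [9.67, 109.79], [-169.56, 169.56]. Speed limits (degrees/s): [136.94, 136.94, 180, 180, 180, 180, 180].

INTERFACE

Orientations are given as a 3x3 rotation matrix whose columns are the frame's x, y, z axes.
In Python, from cell import sensors, vision, ctrl gives the robot as it stands.
- The arm moves only by the tool send_rows, never from a script. Its argument "increments" is a list of rows, each a list of 5 numbers: the shift along the world's x, y, z in m, then the turn about the world's z in rad, then the finger opening in m, from 0 to 0.0878. In form: [[tx, ty, tz, yaw, grip], ...]. A call has 1 to 12 rows; each row shifts and turns the commanded pose from where the row before left it; what a row does not reach is not made up. A row lasts 1/12 s, in which the tool goes at most 41.7 mm and 7.16 degrees, less where a joint would pass 70% of its speed; a pose out of reach is approached as far as the arm can. A call with a gripper value outside its range is refused whole. The fingers move at their own pace and stop on an object; the grip force is fixed at half the most. Time passes only in rows, so rows that do not move let the fingers close. It gives the time, the measured TCP pose, the force, the opening and the grip force at its end, in the units of the state.
- sensors.get_obs(): the state, without advancing time (a new reading comes with each control period).
- vision.read_camera(name): name is "scene" or "side" or "wrist"; returns the picture (480x640x3 uint8, blue, green, red); there is no depth.
- vision.calibration(name): a dict with "intrinsics" (3x3 intrinsics, pixels), "R" (3x3) and "t" (3): a world point X has camera coordinates R X + t. Camera axes: x right, y down, z forward; pixel columns grow to the right and rows downward; lengths in mm; the calibration is good to about 2 mm. A picture is of the moment at which its call begins: read the wrist's pose just before it. calibration takes no time and is no camera call; for the wrist camera it gives the pose at the moment of the call.
- ctrl.job_done(): hands the job in; it is judged then, once.
The state is a dict: "time": time; "joint_positions": joint angles; "qvel": joint speeds; "tau": joint torques, N m; "eef_pos": TCP position; "ee_rot": TCP orientation; "force": force on the tool from outside, world axes, zero at the start; "torque": the same for the moment, N m; "gripper_width": finger opening in mm; "grasp_force": force on a finger pad.
Only numpy, scipy, OpenCV 4.12 (cv2) and the standard library are available. Lean on these libraries where they do the work, as an engineer would, in place of code of your own. Each camera call takes 0.05 s, during which the arm holds its last target. There are 200 camera calls.

TASK

Tea time is over and the four square wooden coasters have dried in the drainer, a few millimetres out of line: lift them out together in one go, as one pile, and put them away standing in the snug slot of the wooden tea caddy. The slot has hardly any play, so tip the leaning pile in low corner first along one end wall, then swing it upright and lower it gently until every coaster stands fully home on the slot floor; do not drop or ram it in, and leave everything else on the table as it is.

Things in the scene. Friction and masses are not known exactly. Their poses are not given: they have to be found in the camera images.
- coaster1: square beech coaster with cork inlay, a plate 90 x 9 x 90 mm (x, y, z), loose, about 55 g. Starts on edge in the drainer, free to slide along its x, underside 22 mm above the table, flat faces (+-y) against the other coasters of the pile (order along the drainer's y: coaster1, 2, 3, 4). Origin: middle of its 90 x 9 mm underside; z up through the plate, y across its thickness
- coaster2: another such coaster, same size and frame as coaster1; place 2 in the pile
- coaster3: another such coaster, same size and frame as coaster1; place 3 in the pile
- coaster4: another such coaster, same size and frame as coaster1; place 4 in the pile
- drainer: steel wire dish drainer, fixed, 200 x 240 mm, rim 52 mm high. Origin: centre of its underside, z up. The coasters stand side by side on bars 22 mm above the table as a 37 mm thick pile centred at x 0, y -50 mm, length along x (each shifted up to 4 mm along x, so not flush), tops at 112 mm; wire hoops 64 mm high guard both flat sides, so grip the upper part across the thickness. The ends of the pile are free, with 45 mm of bare bars beyond each
- caddy: heavy wooden tea caddy on non-slip feet, fixed: 106 x 116.5 x 48 mm (x, y, z), walls 7 mm, floor 8 mm. Origin: centre of its underside, z up. Two compartments side by side along y: the narrow coaster slot (centre y -31 mm) and a wider one (centre y +24 mm, 92 x 55 mm) holding two steel tea tins that stay below the rim
- slot (a point): centre of the floor of the caddy's coaster slot, axes as the caddy's. Inside it is 92 mm long (x), 40.5 mm wide (y), 40 mm deep, square-edged; its rim is 48 mm above the table. Flush, the pile measures 90 x 36 mm; it stands in it with its length along x, either way round, 50 mm of it above the rim
- drying_cup: plain white handleless tea cup, 68 mm across, 72 mm tall, upside down in the cup corner of the drainer; bystander, leave alone. Origin: centre of its lower (mouth) end
- tea_cup: blue handleless tea cup, 68 mm across, 72 mm tall, standing upright on the table between or beside drainer and caddy; bystander. Origin: centre of its underside
- spatula: spatula 235 mm long lying on the table between drainer and caddy; bystander. x axis from handle to blade
- tub: clear lidded tub of bean paste, 104 x 104 x 68 mm, far left on the table; bystander. Origin: centre of its underside
- vat: empty shallow stainless vat 120 x 150 x 28 mm, far right on the table; bystander. Origin: centre of its underside
- scoop: bean-paste scoop (disher) 210 mm long and 52 mm tall, lying on the far middle of the table; bystander
Not all that is in view belongs to the job. What is shaped like the coaster3 but blue or red is not meant. Leave any purple look-alike of the coaster1 alone.

How it is judged (in metres and radians):
On the way, in this order (a step that is already met when the one before it is completed fails the run):
1. all four coasters are lifted clear of the drainer together, as one pile (height (world z) of each of coaster1, coaster2, coaster3, coaster4 above 0.09 m), for 0.2 s.
2. the pile is in the mouth of the slot leaning by more than 5 degrees, with the middle of each bottom edge below the rim (so its low corner is well inside) (z of each of coaster1, coaster2, coaster3, coaster4 in the frame of slot below 0.04 m and angle between each of coaster1, coaster2, coaster3, coaster4's own z axis and vertical above 0.09 rad and horizontal distance between each of coaster1, coaster2, coaster3, coaster4 and slot below 0.025 m), for 0.05 s.
At the end, for the whole second after the job is handed in: all four coasters stand in the caddy's coaster slot, the bottom edge of each within 4 mm of the slot floor, upright within 8 degrees, released and at rest (z of each of coaster1, coaster2, coaster3, coaster4 in the frame of slot below 0.004 m and angle between each of coaster1, coaster2, coaster3, coaster4's own z axis and vertical below 0.14 rad and linear speed of each of coaster1, coaster2, coaster3, coaster4 below 0.02 m/s and horizontal distance between each of coaster1, coaster2, coaster3, coaster4 and slot below 0.018 m); the robot touches nothing.
It fails at once if a coaster is dropped or rammed into the caddy (moves faster than 0.45 m/s while in or just above the slot) ((linear speed of coaster1 above 0.45 m/s and z of coaster1 in the frame of slot below 0.055 m and horizontal distance between coaster1 and slot below 0.05 m) or (linear speed of coaster2 above 0.45 m/s and z of coaster2 in the frame of slot below 0.055 m and horizontal distance between coaster2 and slot below 0.05 m) or (linear speed of coaster3 above 0.45 m/s and z of coaster3 in the frame of slot below 0.055 m and horizontal distance between coaster3 and slot below 0.05 m) or (linear speed of coaster4 above 0.45 m/s and z of coaster4 in the frame of slot below 0.055 m and horizontal distance between coaster4 and slot below 0.05 m)).
It fails at once if the pile is forced against the caddy with more than 40 N (contact force between any of coaster1, coaster2, coaster3, coaster4 and caddy above 40 N).
It fails at once if a bystander is moved by more than 25 mm (distance of any of drying_cup, tea_cup, spatula, tub, vat, scoop from where it was at the start of the episode above 0.025 m).
It also fails if it takes over 56 s, if anything falls off the work surface, if the arm or the gripper's body presses on something with over 40 N, if the wrist force passes 120 N, or if a joint passes its speed limit or range.

## Working session

There is one attempt and no reset: what is moved stays moved. The work goes in short steps, Python scripts to look and compute and a tool call to move; the robot and the scene stay as the last step left them, time stands still between calls to the robot, and variables do not carry over. Pictures are saved under pics/ and viewed, at most 10 in all, crops included, and the job is handed in when it is done.

Besides the shell and the picture viewer there is one more tool, called after ">>>" as name(argument=value, ...), one argument or row to a line, values as JSON. send_rows: Moves the arm, as the interface text tells. Its arguments: {"type":"object","properties":{"increments":{"type":"array"}},"required":["increments"]}

```bash
mkdir -p pics; ls
python3 - <<'E'
from cell import sensors,vision
import cv2,numpy as np
o=sensors.get_obs();print(o)
ims=[]
for n in("scene","side"):
    c=vision.calibration(n);im=vision.read_camera(n);cv2.imwrite(f"pics/{n}0.png",im)
    print(n,c, 'campos',-c["R"].T@c["t"])
E
```

```text
pics
{'time': 0.0, 'joint_positions': array([60.32674904, 27.37348461,  1.27947463, 89.17663379, -0.65907094,
       63.56009828, -4.76241187]), 'qvel': array([-0.00338704,  0.05366636, -0.0211754 ,  0.05686853,  0.06238651,
        0.05664939, -0.04309046]), 'tau': array([ 9.14875236e-04, -5.82847703e+01,  1.53481834e+00, -2.72612518e+01,
       -5.44084772e-02,  1.68742763e-02,  9.55850123e-05]), 'eef_pos': array([ 268.68616317, -618.56165382,  221.72098542]), 'ee_rot': array([[ 9.17198710e-01,  3.98429214e-01, -8.28833937e-04],
       [ 3.98430057e-01, -9.17197336e-01,  1.59293481e-03],
       [-1.25532513e-04, -1.79127011e-03, -9.99998388e-01]]), 'force': array([ 0.54119233, -0.63045919,  0.63212623]), 'torque': array([-0.02055773,  0.02314494,  0.02503178]), 'grasp_force': 0.0, 'gripper_width': 87.88004354880007}
scene {'intrinsics': array([[470.96070118,   0.        , 316.57489148],
       [  0.        , 470.96070118, 248.50278465],
       [  0.        ,   0.        ,   1.        ]]), 'R': array([[ 0.78022835,  0.62538776, -0.01157053],
       [ 0.48682162, -0.61876153, -0.61655404],
       [-0.39274474,  0.47542015, -0.78722757]]), 't': array([-437.16829912, -290.16638046, 1268.43305524])} campos [ 980.5207823  -509.18272994  814.58394824]
side {'intrinsics': array([[460.13524098,   0.        , 324.26169449],
       [  0.        , 460.13524098, 249.18833887],
       [  0.        ,   0.        ,   1.        ]]), 'R': array([[-0.80087385, -0.5988305 , -0.0017598 ],
       [-0.44126748,  0.59213116, -0.67428755],
       [ 0.40482599, -0.53924273, -0.73846679]]), 't': array([421.10824935, 332.71682884, 831.37481165])} campos [147.50957489 503.4732833  839.03057252]
```

View pics/scene0.png

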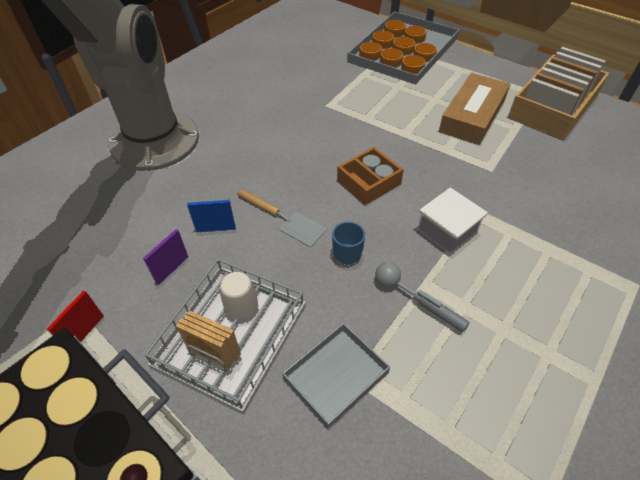

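View pics/side0.png

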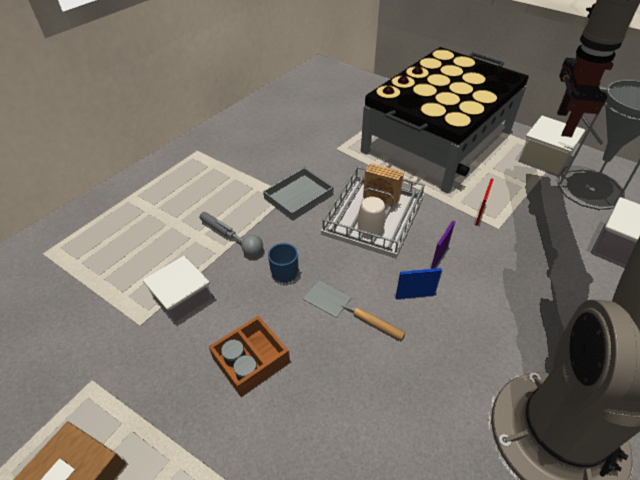

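```bash
cat > h.py <<'E'
import numpy as np,cv2
from cell import vision
def ray(n,uv,z,c=None):
    c=c or vision.calibration(n);K,R,t=c["intrinsics"],c["R"],np.array(c["t"])
    uv=np.atleast_2d(np.array(uv,float));d=(np.linalg.inv(K)@np.c_[uv,np.ones(len(uv))].T).T@R
    o=-R.T@t;return o+d*((z-o[2])/d[:,2:])
def hull(n,im,lo,hi,box,z):
    x,y,w,h=box;m=cv2.inRange(cv2.cvtColor(im[y:y+h,x:x+w],cv2.COLOR_BGR2HSV),lo,hi)
    c=max(cv2.findContours(m,0,2)[0],key=cv2.contourArea);return c[:,0]+[x,y]
E
python3 - <<'E'
import cv2,numpy as np
from h import *
S=cv2.imread("pics/scene0.png");D=cv2.imread("pics/side0.png")
for n,im,b in(("scene",S,(330,140,85,70)),("side",D,(200,305,100,95)),):
    c=hull(n,im,(5,100,50),(18,255,255),b,48)
    P=ray(n,c,48)[:,:2].astype(np.float32);r=cv2.minAreaRect(P)
    a=cv2.approxPolyDP(cv2.convexHull(c),3,True)[:,0];print(n,r,a.tolist(),np.round(ray(n,a,48)[:,:2]).tolist())
f=lambda im,x,y,w,h,k:cv2.resize(im[y:y+h,x:x+w],None,fx=k,fy=k,interpolation=cv2.INTER_CUBIC)
cv2.imwrite("pics/c.png",np.vstack([np.hstack([f(S,160,290,100,75,4),f(D,340,150,100,75,4)]),np.hstack([f(S,325,140,100,75,4),f(D,200,315,100,75,4)])]))
E
```

```text
scene ((555.6090698242188, 205.46453857421875), (147.7744903564453, 136.55271911621094), 76.06671905517578) [[374, 147], [402, 172], [397, 185], [365, 204], [338, 181], [338, 166]] [[510.0, 292.0], [613.0, 258.0], [628.0, 214.0], [604.0, 119.0], [512.0, 140.0], [481.0, 181.0]]
side ((534.135986328125, 228.58200073242188), (123.01541900634766, 127.87947845458984), 75.74931335449219) [[259, 316], [288, 350], [289, 362], [240, 395], [213, 358], [209, 346]] [[577.0, 155.0], [479.0, 180.0], [461.0, 199.0], [490.0, 302.0], [583.0, 279.0], [608.0, 266.0]]
```

View pics/c.png

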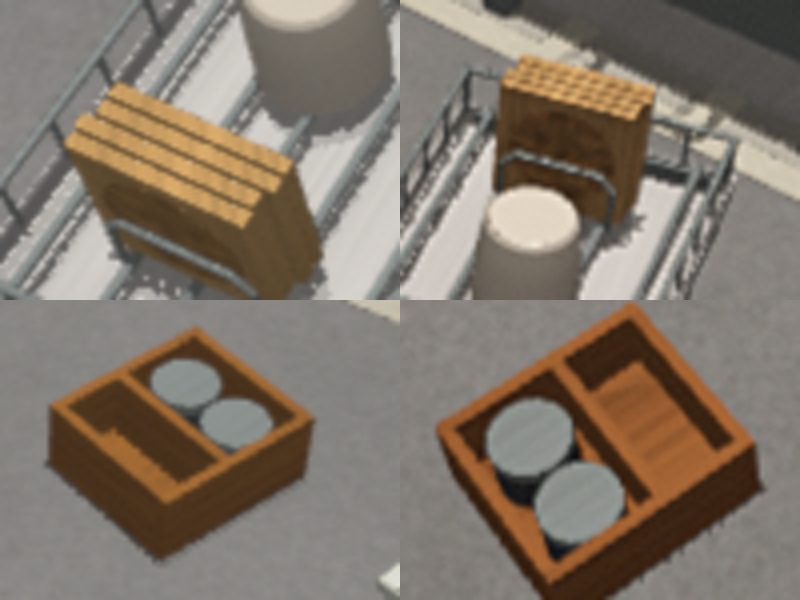

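Run:
```python
from h import *
def show(n,p,z):
    P=ray(n,p,z)[:,:2];e=np.roll(P,-1,0)-P
    print(n,P.round(1).tolist(),'ctr',P.mean(0).round(1),'len',np.linalg.norm(e,axis=1).round(1),'ang',(np.degrees(np.arctan2(e[:,1],e[:,0]))).round(1))
print("pile");show("scene",[(190,311.2),(233.8,330),(222.5,346.2),(177,326)],112)
show("side",[(369.5,164.2),(403.8,172),(401.2,180),(365,170.7)],112)
print("caddy");show("scene",[(373.8,147),(403,169.5),(366.2,190.8),(337.5,166.2)],48)
show("side",[(258.2,316.2),(288.8,349.2),(237,385.5),(210,347)],48)
```

```text
pile
scene [[544.4, -326.7], [629.5, -305.6], [636.0, -338.2], [548.9, -359.8]] ctr [ 589.7 -332.6] len [87.6 33.2 89.8 33.4] ang [  13.9  -78.7 -166.1   97.6]
side [[630.1, -334.1], [543.1, -358.8], [532.2, -327.4], [624.6, -304.8]] ctr [ 582.5 -331.3] len [90.4 33.3 95.1 29.9] ang [-164.1  109.    13.8  -79.4]
caddy
scene [[509.6, 291.3], [610.3, 266.4], [582.5, 154.4], [480.9, 180.0]] ctr [545.8 223. ] len [103.8 115.4 104.7 114.9] ang [ -13.9 -104.   165.9   75.6]
side [[578.3, 156.4], [478.8, 177.7], [506.8, 292.4], [605.1, 265.9]] ctr [542.3 223.1] len [101.8 118.  101.9 112.8] ang [ 167.9   76.3  -15.1 -103.7]
```

>>> send_rows(
  increments=[
    [0,0,0.04,0,0.005],
    [0,0,0.04,0,0.005],
    [0.028,0.026,0,-0.0166,0.005],
    [0.029,0.026,0,-0.0166,0.005],
    [0.029,0.026,0,-0.0166,0.005],
    [0.029,0.026,0,-0.0166,0.005],
    [0.029,0.026,0,-0.0166,0.005],
    [0.029,0.026,0,-0.0166,0.005],
    [0.029,0.026,0,-0.0166,0.005],
    [0.029,0.026,0,-0.0166,0.005],
    [0.029,0.026,0,-0.0166,0.005],
    [0.029,0.026,0,-0.0166,0.005],
  ],
)

```text
time: 1.1
eef_pos: [558.8, -357.6, 302.3]
ee_rot: [[0.971, 0.24, -0.001], [0.24, -0.971, 0.0], [-0.001, -0.0, -1.0]]
force: [0.4, -0.5, 0.2]
gripper_width: 11.2
grasp_force: 0.0
```

Run:
```python
from h import *
from cell import sensors
im=vision.read_camera("wrist");cv2.imwrite("pics/w1.png",im);c=vision.calibration("wrist")
print(c, -c["R"].T@c["t"],sensors.get_obs()["eef_pos"])
np.savez("w1.npz",**c)
```

```text
{'intrinsics': array([[400.57914986,   0.        , 319.49141615],
       [  0.        , 400.57914986, 236.31553522],
       [  0.        ,   0.        ,   1.        ]]), 'R': array([[ 0.25025958, -0.96817303, -0.00333479],
       [-0.93844243, -0.24341884,  0.24509808],
       [-0.2381091 , -0.05820864, -0.96949255]]), 't': array([-479.20450358,  398.45080552,  580.88881178])} [ 632.16357164 -333.14970042  463.90980603] [ 566.06920537 -348.5386585   301.88785633]
```

View pics/w1.png

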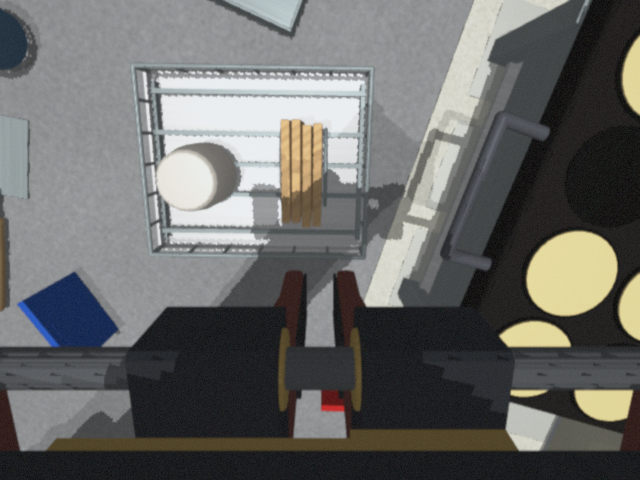

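Run:
```python
from h import *
from cell import sensors
o=sensors.get_obs();print(o["eef_pos"],abs(o["qvel"]).max());c=vision.calibration("wrist")
im=vision.read_camera("wrist");o=sensors.get_obs();print(o["eef_pos"],o["gripper_width"])
hsv=cv2.cvtColor(im,cv2.COLOR_BGR2HSV)
m=cv2.inRange(hsv,(8,70,130),(25,255,255));m[:60]=0;m[270:]=0;m[:,:250]=0;m[:,370:]=0
k=[q for q in cv2.findContours(m,0,2)[0] if cv2.contourArea(q)>30]
P=ray("wrist",np.vstack(k)[:,0],112,c)[:,:2]
print(len(P),cv2.minAreaRect(P.astype(np.float32)))
a=np.radians(14);U=P@[np.cos(a),np.sin(a)];V=P@[-np.sin(a),np.cos(a)]
for lo in np.arange(np.percentile(V,1),np.percentile(V,99),4):
    s=(V>=lo)&(V<lo+4);print(round(lo+2,1),U[s].min().round(1),U[s].max().round(1))
cv2.imwrite("pics/w2.png",cv2.resize(np.hstack([im[100:240,260:350],cv2.cvtColor(m,8)[100:240,260:350]]),None,fx=4,fy=4,interpolation=0))
```

```text
[ 566.06920537 -348.5386585   301.88785633] 9.68156197946482
[ 563.7003453  -350.92497572  301.72358052] 6.251970980609517
102 ((600.7586669921875, -331.9090576171875), (65.09663391113281, 34.93011474609375), 12.47430419921875)
-483.1 498.2 532.1
-479.1 494.7 532.0
-475.1 491.1 531.2
-471.1 487.6 489.4
-467.1 484.9 535.2
-463.1 483.1 484.0
-459.1 482.2 535.2
-455.1 474.1 535.1
-451.1 470.5 535.1
```

View pics/w2.png

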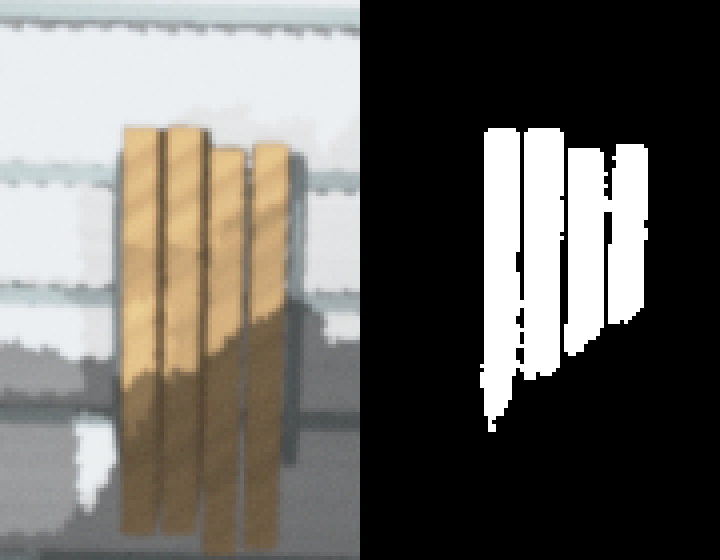

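>>> send_rows(
  increments=[
    [0.026,0.011,0,0,0.005],
    [0.026,0.011,0,0,0.005],
    [0.026,0.011,-0.01,0,0.005],
    [0.025,0.01,-0.03,0,0.005],
    [0,0,-0.035,0,0.005],
    [0,0,-0.035,0,0.005],
    [0,0,-0.035,0,0.005],
    [0,0,-0.035,0,0.005],
    [0,0,-0.03,0,0.005],
    [0,0,-0.018,0,0.005],
    [0,0,0,0,0.005],
    [0,0,0,0,0.005],
  ],
)

```text
time: 2.2
eef_pos: [659.9, -316.2, 73.5]
ee_rot: [[0.97, 0.241, -0.003], [0.241, -0.97, 0.001], [-0.002, -0.001, -1.0]]
force: [1.2, -1.2, 1.5]
gripper_width: 5.0
grasp_force: 0.0
```

>>> send_rows(
  increments=[
    [-0.0049,-0.0012,0,0,0.005],
    [-0.0049,-0.0012,0,0,0.005],
    [-0.0049,-0.0012,0,0,0.005],
    [-0.0049,-0.0012,0,0,0.005],
    [-0.0049,-0.0012,0,0,0.005],
    [0,0,0,0,0.005],
    [0.01,0.0025,0,0,0.005],
    [0,0,0.03,0,0.005],
    [0,0,0.035,0,0.005],
    [-0.033,-0.008,0,0,0.005],
    [-0.033,-0.008,0,0,0.005],
    [-0.033,-0.008,0,0,0.005],
  ],
)

```text
time: 3.2
eef_pos: [547.4, -343.3, 140.0]
ee_rot: [[0.97, 0.243, 0.0], [0.243, -0.97, -0.0], [0.0, 0.0, -1.0]]
force: [-0.8, -0.9, 0.0]
gripper_width: 4.9
grasp_force: 0.0
```

>>> send_rows(
  increments=[
    [-0.031,-0.008,0,0,0.005],
    [0,0,0,0,0.005],
    [0,0,-0.03,0,0.005],
    [0,0,-0.035,0,0.005],
    [0,0,0,0,0.005],
  ],
)

```text
time: 3.62
eef_pos: [513.2, -349.2, 68.9]
ee_rot: [[0.97, 0.242, -0.009], [0.242, -0.97, 0.005], [-0.007, -0.007, -1.0]]
force: [-1.5, 0.8, -0.8]
gripper_width: 5.0
grasp_force: 0.0
```

>>> send_rows(
  increments=[
    [0.0055,-0.0017,0,0,0.005],
    [0.0048,0.0012,0,0,0.005],
    [0.0048,0.0012,0,0,0.005],
    [0.0048,0.0012,0,0,0.005],
    [0,0,0,0,0.005],
    [-0.01,-0.0025,0,0,0.005],
    [-0.005,-0.001,0.025,0,0.02],
    [0,0,0.04,0,0.04],
    [0,0,0.04,0,0.06],
    [0,0,0.04,0,0.07],
    [0,0,0,0,0.07],
    [0,0,0,0,0.07],
  ],
)

```text
time: 4.62
eef_pos: [522.1, -354.5, 223.2]
ee_rot: [[0.971, 0.241, 0.005], [0.241, -0.971, -0.003], [0.005, 0.005, -1.0]]
force: [-0.1, -0.1, 0.1]
gripper_width: 41.6
grasp_force: 0.0
```

Run:
```python
from h import *
from cell import sensors
c=vision.calibration("wrist")
im=vision.read_camera("wrist");o=sensors.get_obs();print(o["eef_pos"],o["gripper_width"],abs(o["qvel"]).max())
cs=ray("wrist",[(0,0)],112,c)
K,R,t=c["intrinsics"],c["R"],c["t"]
p=K@(R@np.array([587,-335,112])+t);p=p[:2]/p[2];print(p)
x,y=int(p[0])-80,max(0,int(p[1])-90);print(x,y)
cv2.imwrite("pics/w3.png",cv2.resize(im[y:y+150,max(x,0):x+160],None,fx=4,fy=4,interpolation=2)); np.savez("w3.npz",**c,im=im)
```

```text
[ 520.92306158 -353.75149375  220.75455364] 45.53322549364022 1.9762716065630834
[311.78908708 135.29461692]
231 45
```

View pics/w3.png

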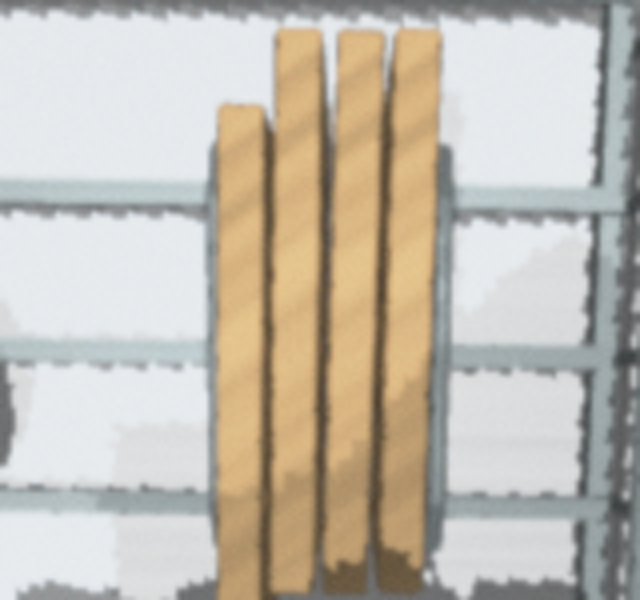

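Run:
```python
from h import *
d=np.load("w3.npz");c={k:d[k] for k in("intrinsics","R","t")}
a=np.radians(14)
p=np.array([(217,105),(265,105),(276,30),(322,30),(337,30),(385,30),(395,30),(441,30),(270,592),(312,592),(323,592),(377,592),(420,592)])/4+[231,45]
P=ray("",p,112,c)[:,:2]
print(np.c_[P@[np.cos(a),np.sin(a)],P@[-np.sin(a),np.cos(a)]].round(1))
```

```text
[[ 528.1 -450.4]
 [ 528.1 -458. ]
 [ 539.1 -460. ]
 [ 539.1 -467.2]
 [ 539.1 -469.6]
 [ 539.1 -477.1]
 [ 539.1 -478.7]
 [ 539.1 -486. ]
 [ 450.2 -457.7]
 [ 450.2 -464.9]
 [ 450.2 -466.8]
 [ 450.2 -476. ]
 [ 450.2 -483.4]]
```

>>> send_rows(
  increments=[
    [-0.0095,0.005,0,0,0.014],
    [0,0,-0.01,0,0.014],
    [0,0,-0.03,0,0.014],
    [0,0,-0.035,0,0.014],
    [0,0,-0.035,0,0.014],
    [0,0,-0.035,0,0.014],
    [0,0,0,0,0.014],
    [0,0,0,0,0.014],
  ],
)

```text
time: 5.33
eef_pos: [509.6, -347.0, 71.8]
ee_rot: [[0.97, 0.241, -0.006], [0.242, -0.97, 0.003], [-0.005, -0.005, -1.0]]
force: [0.6, 0.2, -0.3]
gripper_width: 14.1
grasp_force: 0.0
```

>>> send_rows(
  increments=[
    [0.0045,0.0011,0,0,0.014],
    [0.0045,0.0011,0,0,0.014],
    [0.0045,0.0011,0,0,0.014],
    [0.0045,0.0011,0,0,0.014],
    [0.0045,0.0011,0,0,0.014],
    [0.003,0.0007,0,0,0.014],
    [0,0,0,0,0.014],
    [0,0,0,0,0.014],
  ],
)

```text
time: 6.0
eef_pos: [537.7, -341.8, 74.7]
ee_rot: [[0.97, 0.242, 0.0], [0.242, -0.97, -0.0], [0.0, 0.0, -1.0]]
force: [0.2, -0.4, -0.2]
gripper_width: 14.0
grasp_force: 0.0
```

>>> send_rows(
  increments=[
    [-0.01,-0.0025,0,0,0.014],
    [-0.01,-0.0025,0.03,0,0.03],
    [0,0,0.04,0,0.05],
    [0,0,0.04,0,0.07],
    [0,0,0.04,0,0.07],
    [0,0,0,0,0.07],
    [0,0,0,0,0.07],
  ],
)

```text
time: 6.58
eef_pos: [517.9, -348.3, 227.5]
ee_rot: [[0.971, 0.24, 0.005], [0.24, -0.971, -0.003], [0.004, 0.004, -1.0]]
force: [-0.8, -0.2, -0.5]
gripper_width: 50.7
grasp_force: 0.0
```

Run:
```python
from h import *
from cell import sensors
c=vision.calibration("wrist")
im=vision.read_camera("wrist");o=sensors.get_obs();print(o["eef_pos"],o["gripper_width"],abs(o["qvel"]).max())
K,R,t=c["intrinsics"],c["R"],c["t"]
p=K@(R@np.array([587,-335,112])+t);p=p[:2]/p[2]
x,y=int(p[0])-80,max(0,int(p[1])-90);print(x,y)
cv2.imwrite("pics/w4.png",cv2.resize(im[y:y+150,max(x,0):x+160],None,fx=4,fy=4,interpolation=2)); np.savez("w4.npz",**c,im=im)
```

```text
[ 516.77232051 -347.48139303  225.22705861] 54.702097092999914 2.0786365871317196
242 41
```

View pics/w4.png

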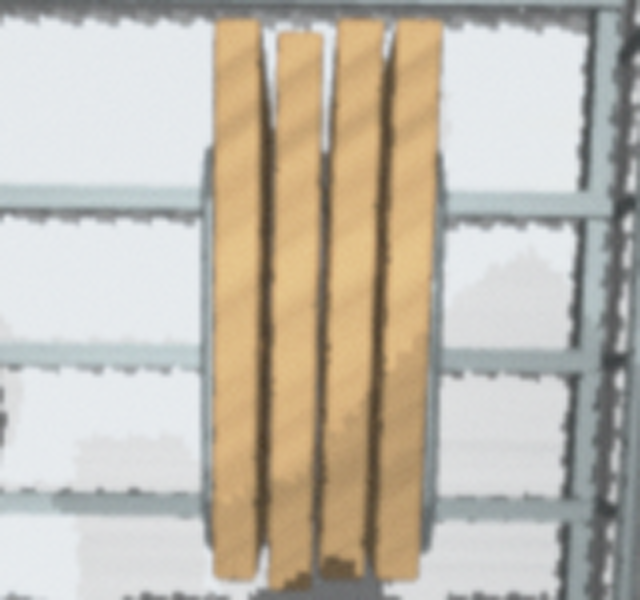

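>>> send_rows(
  increments=[
    [0.001,-0.004,-0.01,0,0],
    [0,0,-0.035,0,0],
    [0,0,-0.035,0,0],
    [0,0,-0.035,0,0],
    [0,0,-0.035,0,0],
    [0,0,0,0,0],
    [0,0,0,0,0],
    [0.004,0.001,0,0,0],
    [0.004,0.001,0,0,0],
    [0.004,0.001,0,0,0],
    [0.004,0.001,0,0,0],
    [0.002,0.0005,0,0,0],
  ],
)

```text
time: 7.63
eef_pos: [538.0, -346.4, 76.0]
ee_rot: [[0.97, 0.242, 0.002], [0.242, -0.97, -0.001], [0.002, 0.002, -1.0]]
force: [-0.6, 0.9, -0.1]
gripper_width: 0.5
grasp_force: 0.3
```

>>> send_rows(
  increments=[
    [0.001,0.0003,0,0,0],
    [0.001,0.0002,0,0,0],
    [0,0,0,0,0],
    [0,0,0,0,0],
  ],
)

```text
time: 7.97
eef_pos: [538.3, -346.0, 74.7]
ee_rot: [[0.97, 0.241, 0.0], [0.241, -0.97, -0.0], [0.0, 0.0, -1.0]]
force: [-0.3, 0.1, -1.3]
gripper_width: 0.5
grasp_force: 0.0
```

>>> send_rows(
  increments=[
    [-0.01,-0.0025,0,0,0.005],
    [-0.01,-0.0025,0.03,0,0.03],
    [0,0,0.04,0,0.05],
    [0,0,0.04,0,0.07],
    [0,0,0.04,0,0.085],
    [0,0,0,0,0.085],
    [0,0,0,0,0.085],
  ],
)

```text
time: 8.55
eef_pos: [518.9, -352.3, 227.6]
ee_rot: [[0.971, 0.241, 0.005], [0.241, -0.971, -0.003], [0.004, 0.004, -1.0]]
force: [-0.6, -0.5, 0.2]
gripper_width: 41.4
grasp_force: 0.0
```

Run:
```python
from h import *
from cell import sensors
c=vision.calibration("wrist")
im=vision.read_camera("wrist");o=sensors.get_obs();print(o["eef_pos"],o["gripper_width"],abs(o["qvel"]).max())
K,R,t=c["intrinsics"],c["R"],c["t"]
hsv=cv2.cvtColor(im,cv2.COLOR_BGR2HSV)
p=K@(R@np.array([587,-335,112])+t);p=p[:2]/p[2]
x,y=int(p[0])-80,max(0,int(p[1])-90);print(x,y)
cv2.imwrite("pics/w5.png",cv2.resize(im[y:y+150,max(x,0):x+160],None,fx=4,fy=4,interpolation=2)); np.savez("w5.npz",**c,im=im)
a=np.radians(14)
for row in range(y,y+150,145): pass
P=lambda q:(lambda X:np.c_[X@[np.cos(a),np.sin(a)],X@[-np.sin(a),np.cos(a)]].round(1))(ray("",q,112,c)[:,:2])
m=cv2.inRange(hsv,(8,70,100),(25,255,255))
for col in range(x+45,x+120,3):
    r=np.flatnonzero(m[:240,col]);print(col,len(r),P([(col,r.min()),(col,r.max()+1)]).tolist() if len(r) else'')
```

```text
[ 517.80071791 -351.48215677  225.23375221] 45.620116411654614 2.1333189486804844
236 41
281 0 
284 0 
287 0 
290 139 [[541.1, -450.5], [452.6, -448.7]]
293 139 [[541.1, -452.4], [452.5, -450.8]]
296 139 [[541.1, -454.3], [452.5, -452.9]]
299 138 [[541.1, -456.2], [453.2, -454.9]]
302 11 [[470.9, -457.2], [458.0, -457.1]]
305 139 [[539.9, -460.0], [451.1, -459.1]]
308 139 [[539.9, -461.9], [451.1, -461.2]]
311 140 [[539.9, -463.8], [450.4, -463.2]]
314 128 [[539.9, -465.8], [458.0, -465.3]]
317 67 [[496.4, -467.5], [451.8, -467.4]]
320 140 [[541.1, -469.6], [451.8, -469.5]]
323 139 [[541.1, -471.5], [452.5, -471.5]]
326 137 [[541.1, -473.4], [453.9, -473.6]]
329 103 [[541.1, -475.3], [455.9, -475.7]]
332 110 [[525.6, -477.3], [451.8, -477.8]]
335 140 [[541.1, -479.2], [451.8, -479.9]]
338 140 [[541.1, -481.1], [451.8, -481.9]]
341 109 [[541.1, -483.0], [472.9, -483.8]]
344 42 [[541.1, -484.9], [515.8, -485.3]]
347 0 
350 0 
353 0
```

View pics/w5.png

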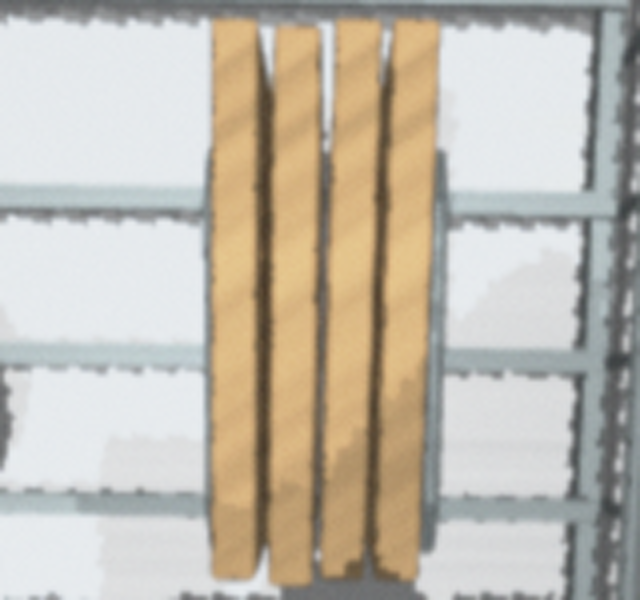

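>>> send_rows(
  increments=[
    [0.025,0.0058,0,0,0.06],
    [0.025,0.0058,0,0,0.06],
    [0.025,0.0058,-0.015,0,0.06],
    [0,0,-0.03,0,0.06],
    [0,0,-0.03,0,0.06],
    [0,0,-0.03,0,0.06],
    [0,0,-0.03,0,0.06],
    [0,0,-0.014,0,0.06],
    [0,0,0,0,0.06],
    [0,0,0,0,0.06],
  ],
)

```text
time: 9.43
eef_pos: [592.5, -333.4, 74.7]
ee_rot: [[0.97, 0.241, -0.002], [0.241, -0.97, 0.001], [-0.002, -0.002, -1.0]]
force: [0.5, 0.3, 0.0]
gripper_width: 60.3
grasp_force: 0.0
```

>>> send_rows(
  increments=[
    [0,0,0,0,0.04],
    [0,0,0,0,0.03],
    [0,0,0,0,0.02],
    [0,0,0,0,0.0],
    [0,0,0,0,0.0],
    [0,0,0,0,0.0],
    [0,0,0,0,0.0],
    [0,0,0,0,0.0],
  ],
)

```text
time: 10.1
eef_pos: [594.1, -333.8, 77.1]
ee_rot: [[0.97, 0.241, 0.002], [0.241, -0.97, -0.001], [0.001, 0.001, -1.0]]
force: [-0.4, 0.9, 6.5]
gripper_width: 36.0
grasp_force: 29.9
```

>>> send_rows(
  increments=[
    [0,0,0.008,0,0],
    [0,0,0.015,0,0],
    [0,0,0.02,0,0],
    [0,0,0.025,0,0],
    [0,0,0.025,0,0],
    [0,0,0.025,0,0],
    [0,0,0.025,0,0],
    [0,0,0.01,0,0],
    [0,0,0,0,0],
    [0,0,0,0,0],
    [0,0,0,0,0],
  ],
)

```text
time: 11.02
eef_pos: [592.2, -333.1, 226.5]
ee_rot: [[0.97, 0.241, -0.003], [0.241, -0.97, 0.001], [-0.003, -0.002, -1.0]]
force: [0.5, -0.0, -2.0]
gripper_width: 35.9
grasp_force: 29.9
```

>>> send_rows(
  increments=[
    [-0.004,0.015,0,-0.015,0],
    [-0.008,0.03,0,-0.035,0],
    [-0.01,0.035,0,-0.04,0],
    [-0.01,0.037,0,-0.04,0],
    [-0.01,0.038,0,-0.04,0],
    [-0.01,0.038,0,-0.04,0],
    [-0.01,0.038,0,-0.04,0],
    [-0.01,0.038,0,-0.04,0],
    [-0.01,0.038,0,-0.04,0],
    [-0.01,0.038,0,-0.04,0],
    [-0.01,0.038,0,-0.04,0],
    [-0.01,0.038,0,-0.04,0],
  ],
)

```text
time: 12.02
eef_pos: [479.4, 88.7, 227.1]
ee_rot: [[0.978, -0.207, -0.003], [-0.207, -0.978, -0.001], [-0.003, 0.001, -1.0]]
force: [0.8, 0.9, -3.0]
gripper_width: 36.0
grasp_force: 29.9
```

>>> send_rows(
  increments=[
    [-0.01,0.037,0,-0.04,0],
    [-0.01,0.035,0,0,0],
    [-0.01,0.03,0,0,0],
    [-0.01,0.02,0,0,0],
    [-0.005,0.008,0,0,0],
    [0,0,0,0,0],
    [0,0,0,0,0],
    [0,0,0,0,0],
  ],
)

```text
time: 12.68
eef_pos: [436.9, 215.3, 228.0]
ee_rot: [[0.969, -0.246, -0.001], [-0.246, -0.969, -0.001], [-0.0, 0.002, -1.0]]
force: [-0.2, -0.7, -2.5]
gripper_width: 36.1
grasp_force: 29.9
```

Run:
```python
from h import *
from cell import sensors
o=sensors.get_obs();print(o["eef_pos"],o["ee_rot"][:,0],o["gripper_width"],abs(o["qvel"]).max())
c=vision.calibration("wrist")
im=vision.read_camera("wrist")
cv2.imwrite("pics/w6.png",im); np.savez("w6.npz",**c,im=im)
```

```text
[436.92629583 215.2529049  228.02711428] [ 9.69198429e-01 -2.46280838e-01 -3.91821582e-04] 36.05319542483822 0.4316252230474351
```

View pics/w6.png

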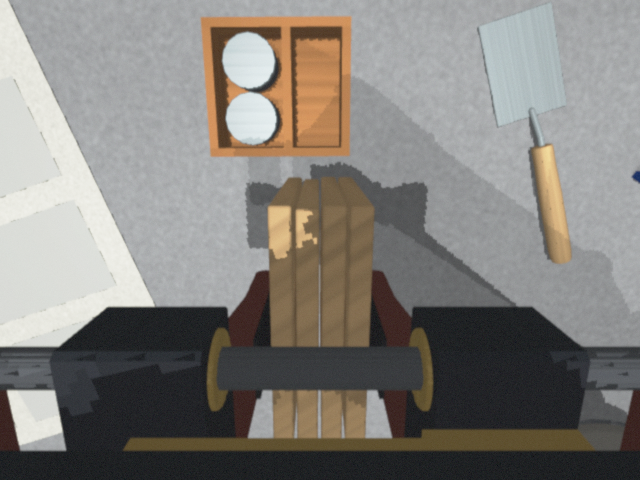

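Run:
```python
from h import *
d=np.load("w6.npz");c={k:d[k] for k in("intrinsics","R","t")};im=d["im"]
g=im[:,:,2].astype(int)
print("col310 top",g[10:36,310].tolist());print("col310 bot",g[138:166,310].tolist())
print("col335 bot",g[138:166,335].tolist())
for r in(40,80,140):print("row",r,g[r,276:300].tolist(),g[r,334:360].tolist())
o=-c["R"].T@c["t"];print(o)
e=np.array([.9703,-.2419]);f=np.array([.2419,.9703])
def S(p,z=48):
    P=ray("",p,z,c)[:,:2];return np.c_[P@e,P@f].round(1).tolist()
print("corners",S([(202,17),(351,17),(350,156.5),(211,157)]))
print("slot inner guess",S([(292,26),(344,26),(342.5,148),(293,148)]))
# angle of right outer edge and far edge
hsv=cv2.cvtColor(im,cv2.COLOR_BGR2HSV);m=cv2.inRange(hsv,(3,90,90),(20,255,255))
q=np.array([(np.flatnonzero(m[r,:365]).max()+1,r) for r in range(22,150,4)]);R=ray("",q,48,c)[:,:2]
print("right edge",np.round([np.median(R@f),np.degrees(np.arctan2(*np.polyfit(R@e,R@f,1)[:1],1))],2))
q=np.array([(k,np.flatnonzero(m[:100,k]).min()) for k in range(210,345,4)]);R=ray("",q,48,c)[:,:2]
print("far edge",np.median(R@e).round(2),np.degrees(np.polyfit(R@f,R@e,1)[0]).round(2))
```

```text
col310 top [172, 169, 171, 169, 170, 174, 191, 206, 210, 207, 209, 211, 210, 209, 206, 192, 147, 104, 85, 84, 86, 83, 86, 83, 83, 83]
col310 bot [182, 183, 185, 183, 179, 179, 175, 160, 133, 140, 178, 186, 188, 189, 186, 189, 185, 183, 164, 151, 145, 145, 141, 142, 144, 145, 137, 117]
col335 bot [182, 183, 185, 181, 179, 178, 172, 160, 131, 144, 177, 187, 187, 185, 187, 188, 187, 178, 162, 153, 148, 149, 149, 146, 137, 116, 98, 91]
row 40 [164, 169, 168, 169, 177, 190, 201, 201, 203, 201, 202, 201, 201, 190, 150, 102, 83, 84, 98, 124, 150, 165, 174, 168] [187, 190, 185, 161, 146, 128, 100, 113, 169, 195, 202, 202, 202, 200, 200, 201, 193, 173, 166, 168, 171, 169, 167, 165, 166, 170]
row 80 [107, 141, 184, 196, 199, 200, 205, 210, 210, 210, 210, 210, 211, 211, 196, 141, 95, 84, 91, 111, 152, 184, 197, 199] [199, 198, 196, 199, 188, 146, 108, 129, 173, 185, 184, 185, 183, 184, 184, 180, 167, 154, 149, 148, 148, 148, 148, 151, 154, 152]
row 140 [205, 200, 202, 206, 206, 211, 212, 210, 211, 211, 197, 193, 191, 195, 205, 200, 155, 103, 87, 95, 102, 123, 160, 179] [184, 185, 184, 180, 167, 115, 101, 143, 177, 184, 189, 186, 184, 187, 186, 174, 152, 145, 146, 146, 148, 150, 151, 149, 150, 152]
[503.75553622 197.9585398  389.73589205]
corners [[528.1, 403.4], [527.6, 288.4], [421.8, 287.7], [422.0, 404.1]]
slot inner guess [[521.5, 334.1], [521.3, 293.7], [428.8, 294.0], [429.0, 335.3]]
right edge [2.8821e+02 1.4000e-01]
far edge 527.89 0.24
```

Run:
```python
from h import *
d=np.load("w6.npz");c={k:d[k] for k in("intrinsics","R","t")};im=d["im"]
e=np.array([.9703,-.2419]);f=np.array([.2419,.9703])
def S(p,z):
    P=ray("",p,z,c)[:,:2];return np.c_[P@e,P@f].round(1).tolist()
print("tcp",np.array([436.93,215.25])@e,np.array([436.93,215.25])@f)
for k in(280,305,335,360):print(k,im[196:214,k,2].tolist(),im[168:190,k,2].tolist())
print(im[211,262:282,2].tolist(),im[211,364:384,2].tolist())
print(S([(268,207),(373,207)],263)); print(S([(290,179),(320,178),(355,179)],173))
```

```text
tcp 371.884204 314.55044200000003
280 [112, 114, 113, 114, 115, 113, 111, 114, 120, 145, 185, 205, 220, 225, 227, 227, 227, 226] [160, 159, 155, 155, 158, 158, 161, 159, 156, 155, 153, 150, 152, 159, 156, 150, 149, 151, 138, 113, 100, 105]
305 [113, 115, 115, 114, 117, 114, 116, 118, 114, 112, 115, 114, 127, 147, 169, 212, 224, 226] [151, 150, 149, 150, 150, 154, 153, 154, 150, 150, 141, 127, 121, 117, 113, 115, 117, 115, 118, 116, 115, 113]
335 [113, 111, 111, 112, 112, 114, 111, 111, 114, 116, 116, 126, 126, 128, 129, 126, 127, 128] [85, 84, 88, 88, 86, 87, 88, 83, 86, 94, 95, 104, 103, 104, 102, 109, 105, 107, 110, 110, 112, 112]
360 [112, 113, 113, 113, 114, 111, 111, 111, 111, 114, 115, 125, 125, 125, 125, 129, 126, 127] [149, 145, 131, 101, 87, 89, 84, 86, 85, 83, 83, 87, 85, 86, 85, 89, 88, 87, 86, 89, 95, 102]
[110, 111, 108, 107, 107, 135, 189, 215, 222, 224, 226, 224, 226, 226, 226, 226, 225, 228, 227, 226] [129, 128, 127, 127, 125, 129, 131, 128, 126, 118, 100, 88, 86, 85, 81, 84, 81, 82, 87, 87]
[[418.1, 330.3], [417.9, 296.6]]
[[417.1, 329.4], [417.5, 313.3], [416.9, 294.4]]
```

>>> send_rows(
  increments=[
    [0.015,-0.0035,0,0,0],
    [0.022,-0.005,0,0,0],
    [0.026,-0.006,0,0,0],
    [0.022,-0.005,-0.01,0,0],
    [0.0142,-0.0036,-0.02,0,0],
    [0.005,-0.0012,-0.025,0,0],
    [0,0,-0.025,0,0],
    [0,0,-0.02,0,0],
    [0,0,-0.01,0,0],
    [0,0,0,0,0],
    [0,0,0,0,0],
    [0,0,0,0,0],
  ],
)

```text
time: 13.73
eef_pos: [541.9, 193.1, 120.0]
ee_rot: [[0.97, -0.244, 0.002], [-0.244, -0.97, 0.001], [0.002, -0.001, -1.0]]
force: [-0.6, -0.4, -2.0]
gripper_width: 35.7
grasp_force: 29.9
```

>>> send_rows(
  increments=[
    [0,0,-0.004,0,0],
    [0,0,0,0,0],
    [0,0,0,0,0],
  ],
)

```text
time: 13.98
eef_pos: [540.8, 193.2, 115.3]
ee_rot: [[0.97, -0.244, 0.001], [-0.244, -0.97, 0.0], [0.001, -0.0, -1.0]]
force: [-0.3, -0.1, -2.3]
gripper_width: 35.4
grasp_force: 29.9
```

>>> send_rows(
  increments=[
    [0.0005,-0.0022,0,0,0],
    [0,0,-0.003,0,0],
    [0,0,-0.003,0,0],
    [0,0,-0.002,0,0],
    [0,0,-0.002,0,0],
    [0,0,0,0,0],
  ],
)

```text
time: 14.48
eef_pos: [540.6, 190.8, 104.0]
ee_rot: [[0.97, -0.244, -0.001], [-0.244, -0.97, -0.0], [-0.001, 0.001, -1.0]]
force: [0.5, 0.0, -2.1]
gripper_width: 35.9
grasp_force: 29.9
```

>>> send_rows(
  increments=[
    [0,0,-0.001,0,0],
    [0,0,-0.001,0,0],
    [0,0,-0.001,0,0],
    [0,0,0,0,0],
  ],
)

```text
time: 14.82
eef_pos: [541.0, 191.1, 102.9]
ee_rot: [[0.97, -0.244, 0.0], [-0.244, -0.97, -0.0], [0.0, 0.0, -1.0]]
force: [-5.1, -0.2, 8.8]
gripper_width: 35.8
grasp_force: 30.0
```

>>> send_rows(
  increments=[
    [-0.0015,0.0004,-0.001,0,0],
    [-0.0015,0.0004,-0.001,0,0],
    [-0.0015,0.0003,-0.001,0,0],
    [0,0,0,0,0],
  ],
)

```text
time: 15.15
eef_pos: [537.8, 192.0, 100.5]
ee_rot: [[0.97, -0.244, 0.003], [-0.244, -0.97, 0.0], [0.003, -0.001, -1.0]]
force: [-1.8, -2.1, 9.8]
gripper_width: 36.0
grasp_force: 30.0
```

>>> send_rows(
  increments=[
    [-0.0017,0.0004,-0.001,0,0],
    [-0.0017,0.0004,-0.001,0,0],
    [-0.0016,0.0004,-0.001,0,0],
    [-0.0016,0.0004,-0.001,0,0],
    [0,0,0,0,0],
  ],
)

```text
time: 15.57
eef_pos: [531.8, 193.4, 96.2]
ee_rot: [[0.97, -0.244, 0.004], [-0.244, -0.97, 0.0], [0.004, -0.001, -1.0]]
force: [0.6, -1.8, 6.4]
gripper_width: 35.9
grasp_force: 30.0
```

Run:
```python
from h import *
a=vision.read_camera("scene");b=vision.read_camera("side")
cv2.imwrite("pics/s7.png",np.hstack([cv2.resize(a[90:210,320:420],None,fx=4,fy=4,interpolation=2),cv2.resize(b[270:390,200:300],None,fx=4,fy=4,interpolation=2)]))
```

```text
(no output)
```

View pics/s7.png

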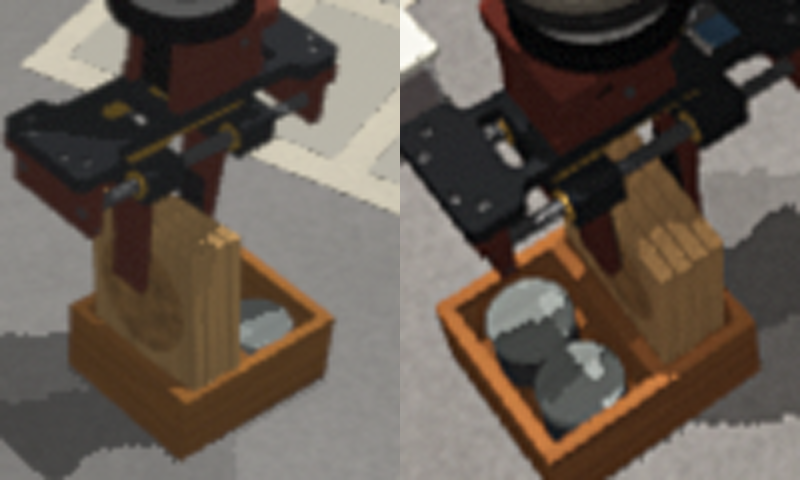

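Run:
```python
from h import *
e=np.array([.9703,-.2419,0]);f=np.array([.2419,.9703,0]);z=np.array([0,0,1.])
off={"scene":(320,90,0),"side":(200,270,400)}
for th in(0,.07,.1,.14,.18):
    b=e*np.cos(th)+z*np.sin(th);n=-e*np.sin(th)+z*np.cos(th)
    out=[]
    for nme in off:
        c=vision.calibration(nme)
        R0=475*e+46*e+315*f+48*z   # +e low corner of pile near rim
        for s in(18,-18):
            for h in(0,90):
                p=c["intrinsics"]@(c["R"]@(R0+s*f+h*n)+c["t"]);p=p[:2]/p[2];o=off[nme]
                out.append((int((p[0]-o[0])*4+o[2]),int((p[1]-o[1])*4)))
    print(th,out)
```

```text
0 [(232, 364), (247, 243), (185, 391), (197, 271), (566, 231), (540, 125), (626, 193), (605, 86)]
0.07 [(232, 364), (239, 238), (185, 391), (189, 265), (566, 231), (548, 134), (626, 193), (613, 95)]
0.1 [(232, 364), (236, 236), (185, 391), (186, 263), (566, 231), (551, 138), (626, 193), (616, 99)]
0.14 [(232, 364), (231, 233), (185, 391), (181, 260), (566, 231), (555, 144), (626, 193), (620, 104)]
0.18 [(232, 364), (227, 230), (185, 391), (177, 257), (566, 231), (559, 149), (626, 193), (624, 109)]
```

>>> send_rows(
  increments=[
    [-0.0014,0.0004,-0.001,0,0],
    [-0.0014,0.0003,-0.001,0,0],
    [-0.0014,0.0004,-0.001,0,0],
    [0,0,0,0,0],
    [0,0,0,0,0],
  ],
)

```text
time: 16.08
eef_pos: [527.7, 194.5, 93.0]
ee_rot: [[0.97, -0.244, 0.004], [-0.244, -0.97, 0.0], [0.004, -0.001, -1.0]]
force: [0.5, -2.5, 5.1]
gripper_width: 35.9
grasp_force: 30.0
```

Run:
```python
from h import *
a=vision.read_camera("scene");np.save("s8.npy",a)
g=cv2.resize(a[90:210,320:420],None,fx=4,fy=4,interpolation=2)
# right silhouette of pile: pile/tins boundary per row
hsv=cv2.cvtColor(a,cv2.COLOR_BGR2HSV)
for r in range(146,184,2):print(r,a[r,374:390,2].tolist())
```

```text
146 [171, 162, 153, 148, 145, 145, 142, 140, 143, 144, 144, 144, 144, 141, 139, 139]
148 [148, 165, 180, 173, 146, 141, 142, 143, 143, 142, 142, 143, 144, 143, 143, 142]
150 [136, 106, 119, 120, 130, 148, 146, 144, 144, 142, 141, 141, 142, 143, 142, 142]
152 [117, 106, 115, 119, 126, 161, 168, 163, 148, 144, 144, 142, 143, 142, 142, 142]
154 [118, 107, 111, 118, 119, 96, 114, 158, 168, 168, 158, 147, 144, 142, 141, 142]
156 [118, 109, 109, 118, 115, 87, 78, 79, 93, 128, 161, 169, 163, 153, 145, 143]
158 [119, 111, 108, 117, 115, 82, 76, 76, 79, 78, 87, 111, 141, 165, 168, 156]
160 [119, 113, 104, 116, 116, 85, 76, 74, 74, 76, 77, 77, 78, 91, 126, 159]
162 [119, 120, 104, 116, 115, 85, 74, 75, 76, 75, 74, 75, 76, 77, 76, 82]
164 [119, 120, 104, 118, 116, 88, 74, 73, 76, 75, 77, 75, 75, 73, 76, 77]
166 [118, 116, 99, 116, 116, 95, 77, 73, 73, 73, 73, 79, 80, 86, 116, 112]
168 [117, 116, 98, 112, 117, 98, 85, 82, 82, 86, 117, 126, 127, 128, 127, 128]
170 [115, 117, 96, 112, 119, 130, 130, 128, 127, 126, 128, 128, 128, 127, 125, 124]
172 [116, 117, 101, 113, 117, 132, 140, 131, 128, 128, 127, 126, 125, 125, 126, 127]
174 [113, 115, 104, 110, 115, 123, 127, 127, 127, 128, 129, 141, 143, 132, 133, 144]
176 [111, 114, 105, 110, 113, 111, 90, 96, 114, 137, 141, 132, 148, 164, 168, 166]
178 [113, 113, 107, 109, 112, 124, 137, 122, 100, 125, 161, 170, 165, 148, 127, 94]
180 [115, 110, 105, 102, 111, 134, 165, 171, 168, 163, 133, 102, 88, 81, 79, 79]
182 [112, 112, 114, 123, 128, 159, 162, 132, 97, 82, 81, 80, 80, 77, 77, 79]
```

>>> send_rows(
  increments=[
    [-0.001,0.0002,-0.0005,0,0],
    [-0.001,0.0003,-0.0005,0,0],
    [0,0,-0.001,0,0],
    [0,0,0,0,0],
  ],
)

```text
time: 16.47
eef_pos: [524.1, 195.6, 90.3]
ee_rot: [[0.97, -0.244, 0.001], [-0.244, -0.97, 0.001], [0.001, -0.001, -1.0]]
force: [-0.2, -0.5, 5.9]
gripper_width: 35.6
grasp_force: 30.0
```

>>> send_rows(
  increments=[
    [-0.0005,0,-0.001,0,0],
    [0,0,-0.001,0,0],
    [0,0,0,0,0],
  ],
)

```text
time: 16.72
eef_pos: [522.4, 196.1, 88.2]
ee_rot: [[0.97, -0.243, -0.001], [-0.243, -0.97, 0.0], [-0.001, -0.0, -1.0]]
force: [-3.3, -1.3, 8.4]
gripper_width: 35.7
grasp_force: 30.0
```

```bash
cat > tilt.py <<'E'
from h import *
e=np.array([.9703,-.2419,0]);f=np.array([.2419,.9703,0]);z=np.array([0,0,1.])
def proj(c,X):
    p=c["intrinsics"]@(c["R"]@X+c["t"]);return p[:2]/p[2]
# measured slope of the +e/+f vertical edge (pile bright, behind it dark/other): strongest step near col 378
a=vision.read_camera("scene");c=vision.calibration("scene")
g=cv2.GaussianBlur(a,(3,3),0)[:,:,2].astype(float);pts=[]
for r in range(150,168):
    d=np.diff(g[r,372:388]);k=int(np.argmin(d));
    if d[k]<-8 and 0<k<14:
        w=-d[k-1:k+2].clip(max=0);pts.append((r,372.5+k+(w@[-1,0,1])/w.sum()))
pts=np.array(pts);s=np.polyfit(pts[:,0],pts[:,1],1);print("slope",s[0],len(pts),pts[:,1].round(1).tolist())
for th in(0,.05,.1,.15,.2,.25,.3):
    n=-e*np.sin(th)+z*np.cos(th);R0=521*e+333*f+50*z
    p,q=proj(c,R0),proj(c,R0+50*n);print(th,((p-q)[0]/(p-q)[1]).round(3),end='; ')
E
python3 tilt.py
```

```text
slope 0.11027078080649601 15 [376.3, 376.8, 377.2, 377.3, 377.4, 377.4, 377.5, 377.6, 377.7, 377.7, 377.8, 377.8, 377.9, 378.3, 378.3]
0 -0.125; 0.05 -0.076; 0.1 -0.031; 0.15 0.012; 0.2 0.053; 0.25 0.092; 0.3 0.129;
```

>>> send_rows(
  increments=[
    [0,0,0.004,0,0],
    [0,0,0.008,0,0],
    [0,0,0.01,0,0],
    [0,0,0.009,0,0],
    [-0.0055,0.0014,0,0,0],
    [-0.0055,0.0014,0,0,0],
    [0,0,0,0,0],
    [0,0,0,0,0],
    [0,0,0,0,0],
  ],
)

```text
time: 17.52
eef_pos: [511.9, 197.9, 118.3]
ee_rot: [[0.97, -0.243, -0.001], [-0.243, -0.97, -0.0], [-0.0, 0.0, -1.0]]
force: [-0.1, 0.6, -2.2]
gripper_width: 36.0
grasp_force: 30.0
```

>>> send_rows(
  increments=[
    [0,0,-0.003,0,0],
    [0,0,-0.002,0,0],
    [0,0,-0.001,0,0],
    [0,0,-0.001,0,0],
    [0,0,0,0,0],
  ],
)

```text
time: 17.93
eef_pos: [512.1, 197.9, 111.2]
ee_rot: [[0.97, -0.244, -0.001], [-0.244, -0.97, -0.0], [-0.0, 0.0, -1.0]]
force: [-0.5, 0.8, -2.4]
gripper_width: 35.6
grasp_force: 30.0
```

>>> send_rows(
  increments=[
    [0,0,-0.001,0,0],
    [0.0014,-0.0004,-0.0007,0,0],
    [0.0015,-0.0004,-0.0007,0,0],
    [0.0015,-0.0003,-0.0007,0,0],
    [0.0015,-0.0004,-0.0007,0,0],
    [0,0,0,0,0],
  ],
)

```text
time: 18.43
eef_pos: [518.1, 196.6, 108.3]
ee_rot: [[0.97, -0.244, -0.0], [-0.244, -0.97, 0.0], [-0.0, 0.0, -1.0]]
force: [-2.6, -0.2, 3.9]
gripper_width: 35.9
grasp_force: 30.0
```

>>> send_rows(
  increments=[
    [0.0018,-0.0005,-0.0005,0,0],
    [0.0018,-0.0004,-0.0006,0,0],
    [0.0012,-0.0003,-0.0005,0,0],
    [0,0,0,0,0],
  ],
)

```text
time: 18.77
eef_pos: [523.2, 195.3, 106.4]
ee_rot: [[0.97, -0.244, 0.0], [-0.244, -0.97, 0.0], [0.0, -0.0, -1.0]]
force: [-1.8, 0.1, 5.0]
gripper_width: 35.6
grasp_force: 30.0
```

```bash
sed -i 's/521\*e/503*e/' tilt.py
python3 - <<'E'
from h import *
a=vision.read_camera("scene");np.save("s9.npy",a);c=vision.calibration("scene")
e=np.array([.9703,-.2419,0]);f=np.array([.2419,.9703,0]);z=np.array([0,0,1.])
def proj(X):
    p=c["intrinsics"]@(c["R"]@X+c["t"]);return p[:2]/p[2]
for th in(.05,.1,.15,.2):
    n=-e*np.sin(th)+z*np.cos(th);b=e*np.cos(th)+z*np.sin(th);G=460.2*e+315*f+126*z-.0*e
    T=G+45*b-73*n+18*f;print(th,proj(T).round(1),proj(T+90*n).round(1),((proj(T)-proj(T+90*n))[0]/(proj(T)-proj(T+90*n))[1]).round(3))
for r in range(138,174,2):print(r,a[r,366:386,2].tolist())
E
```

```text
0.05 [374.8 176. ] [377.  144.4] -0.068
0.1 [375.9 176. ] [376.7 143.4] -0.026
0.15 [377.  175.9] [376.5 142.3] 0.014
0.2 [378.  175.8] [376.2 141.3] 0.053
138 [102, 101, 100, 96, 93, 109, 133, 141, 143, 144, 144, 144, 143, 145, 144, 144, 143, 141, 140, 141]
140 [101, 102, 95, 99, 99, 110, 163, 181, 157, 146, 145, 143, 145, 144, 144, 146, 144, 143, 143, 143]
142 [97, 96, 96, 100, 110, 144, 136, 161, 173, 181, 176, 157, 147, 143, 142, 143, 142, 141, 143, 142]
144 [99, 98, 96, 98, 105, 119, 152, 138, 109, 120, 117, 122, 140, 143, 143, 143, 143, 143, 143, 141]
146 [100, 93, 102, 105, 105, 100, 113, 114, 100, 114, 116, 123, 142, 145, 141, 140, 144, 144, 144, 144]
148 [103, 100, 97, 101, 100, 103, 114, 114, 104, 114, 117, 123, 139, 141, 142, 143, 144, 142, 143, 143]
150 [101, 100, 97, 101, 101, 107, 116, 114, 103, 114, 118, 133, 161, 155, 146, 144, 144, 142, 141, 142]
152 [101, 100, 95, 100, 101, 106, 116, 115, 103, 114, 116, 116, 142, 165, 169, 162, 148, 144, 143, 142]
154 [100, 101, 95, 100, 102, 106, 116, 114, 104, 112, 114, 106, 85, 87, 115, 158, 168, 168, 158, 148]
156 [100, 99, 97, 
[... 178 characters left out ...]
60 [99, 101, 98, 102, 113, 111, 115, 116, 105, 110, 114, 104, 79, 73, 74, 75, 74, 75, 77, 76]
162 [103, 113, 101, 105, 113, 112, 114, 114, 103, 107, 114, 105, 79, 72, 72, 78, 76, 75, 74, 74]
164 [112, 115, 102, 102, 113, 109, 112, 115, 105, 107, 112, 103, 77, 70, 71, 72, 75, 76, 76, 75]
166 [110, 114, 104, 107, 114, 111, 113, 115, 105, 103, 111, 104, 80, 75, 73, 73, 81, 81, 87, 118]
168 [106, 113, 110, 107, 115, 119, 112, 111, 105, 103, 108, 108, 122, 123, 125, 125, 128, 127, 127, 126]
170 [105, 113, 111, 104, 111, 117, 111, 109, 105, 102, 110, 121, 142, 143, 133, 127, 126, 127, 128, 128]
172 [100, 109, 116, 104, 108, 118, 111, 111, 109, 101, 107, 117, 140, 142, 131, 128, 127, 128, 126, 125]
```

>>> send_rows(
  increments=[
    [0,0,0.004,0,0],
    [0.0027,-0.0007,0,0,0],
    [0.0027,-0.0007,0,0,0],
    [0,0,-0.004,0,0],
    [0,0,-0.004,0,0],
    [0,0,-0.003,0,0],
    [0,0,-0.001,0,0],
    [0,0,0,0,0],
    [0,0,0,0,0],
  ],
)

```text
time: 19.57
eef_pos: [528.2, 193.9, 98.1]
ee_rot: [[0.97, -0.244, -0.0], [-0.244, -0.97, -0.0], [-0.0, 0.0, -1.0]]
force: [0.9, -0.1, -2.0]
gripper_width: 36.3
grasp_force: 30.0
```

>>> send_rows(
  increments=[
    [0,0,-0.001,0,0],
    [0,0,-0.001,0,0],
    [0,0,-0.001,0,0],
    [0,0,-0.001,0,0],
    [0,0,0,0,0],
  ],
)

```text
time: 19.98
eef_pos: [528.2, 193.8, 94.1]
ee_rot: [[0.97, -0.244, -0.0], [-0.244, -0.97, -0.0], [-0.0, 0.0, -1.0]]
force: [0.1, -0.2, -1.3]
gripper_width: 35.8
grasp_force: 30.0
```

>>> send_rows(
  increments=[
    [0,0,-0.001,0,0],
    [0,0,-0.001,0,0],
    [0,0,-0.001,0,0],
    [0,0,0,0,0],
  ],
)

```text
time: 20.32
eef_pos: [528.1, 194.2, 92.7]
ee_rot: [[0.97, -0.244, 0.0], [-0.244, -0.97, -0.0], [0.0, 0.0, -1.0]]
force: [-6.6, -0.9, 11.8]
gripper_width: 35.9
grasp_force: 30.0
```

>>> send_rows(
  increments=[
    [0,0,0.002,0,0],
    [-0.001,0.0002,0,0,0],
    [0,0,-0.001,0,0],
    [0,0,-0.001,0,0],
    [0,0,0,0,0],
  ],
)

```text
time: 20.73
eef_pos: [527.4, 194.4, 92.1]
ee_rot: [[0.97, -0.244, 0.0], [-0.244, -0.97, 0.0], [0.0, -0.0, -1.0]]
force: [-4.7, -1.8, 8.9]
gripper_width: 35.9
grasp_force: 30.0
```

```bash
cat > edge.py <<'E'
from h import *
import sys
a=vision.read_camera("scene");c=vision.calibration("scene")
e=np.array([.9703,-.2419,0]);f=np.array([.2419,.9703,0]);z=np.array([0,0,1.])
gx,gz=float(sys.argv[1])+428.98,float(sys.argv[2])+48
def proj(X):
    p=c["intrinsics"]@(c["R"]@X+c["t"]);return p[:2]/p[2]
for th in(0,.05,.1,.15,.2):
    n=-e*np.sin(th)+z*np.cos(th);b=e*np.cos(th)+z*np.sin(th);G=gx*e+315*f+gz*z
    T=G+45*b-73*n+18*f;t,q=proj(T),proj(T+90*n);print(th,t.round(1),q.round(1),((t-q)[0]/(t-q)[1]).round(3))
for r in range(144,184,2):
    w=a[r,370:388,2].astype(int);k=int(np.argmin(np.diff(w[3:14])))+3
    print(r,370+k+.5,w[3:14].tolist())
E
python3 edge.py 36.9 63
```

```text
0 [374.8 181.9] [378.3 152.1] -0.118
0.05 [375.9 182. ] [378.1 151.1] -0.072
0.1 [377.  182.1] [377.9 150.1] -0.028
0.15 [378. 182.] [377.6 149.1] 0.013
0.2 [379.1 181.9] [377.3 148.1] 0.052
144 380.5 [139, 143, 145, 145, 144, 143, 143, 144, 142, 142, 143]
146 374.5 [165, 179, 157, 150, 147, 145, 144, 142, 140, 142, 143]
148 377.5 [136, 158, 176, 180, 173, 140, 140, 142, 144, 143, 142]
150 373.5 [140, 118, 107, 116, 120, 148, 151, 146, 144, 143, 142]
152 381.5 [117, 117, 104, 116, 118, 136, 163, 167, 162, 147, 143]
154 377.5 [116, 118, 103, 115, 116, 97, 90, 114, 158, 167, 167]
156 377.5 [116, 115, 101, 114, 115, 97, 82, 79, 80, 93, 128]
158 377.5 [117, 115, 100, 115, 115, 94, 77, 75, 77, 77, 77]
160 378.5 [115, 115, 97, 114, 115, 96, 76, 76, 74, 72, 75]
162 378.5 [115, 115, 98, 112, 115, 97, 76, 72, 76, 77, 75]
164 378.5 [117, 116, 99, 114, 115, 96, 74, 72, 72, 75, 77]
166 378.5 [116, 116, 103, 114, 117, 104, 78, 73, 74, 72, 73]
168 378.5 [116, 116, 104, 110, 116, 105, 82, 82, 82, 80, 86]
170 374.5 [114, 114, 105, 110, 116, 124, 139, 133, 128, 128, 127]
172 380.5 [114, 114, 106, 108, 114, 125, 143, 142, 130, 128, 128]
174 374.5 [110, 111, 106, 107, 111, 119, 128, 128, 126, 127, 127]
176 378.5 [112, 112, 106, 102, 110, 118, 103, 88, 100, 114, 136]
178 381.5 [113, 112, 106, 103, 109, 120, 138, 139, 121, 100, 124]
180 375.5 [110, 110, 109, 103, 109, 116, 133, 164, 170, 168, 162]
182 381.5 [109, 110, 109, 123, 143, 150, 164, 163, 133, 97, 80]
```

>>> send_rows(
  increments=[
    [0,0,0.004,0,0],
    [0,0,0.008,0,0],
    [0,0,0.007,0,0],
    [-0.0036,0.0009,0,0,0],
    [-0.0035,0.0009,0,0,0],
    [0,0,0,0,0],
    [0,0,0,0,0],
  ],
)

```text
time: 21.37
eef_pos: [519.6, 195.9, 110.0]
ee_rot: [[0.97, -0.243, -0.001], [-0.243, -0.97, -0.0], [-0.001, 0.0, -1.0]]
force: [-0.5, 0.1, -2.7]
gripper_width: 36.1
grasp_force: 30.0
```

>>> send_rows(
  increments=[
    [0,0,-0.001,0,0],
    [0,0,-0.001,0,0],
    [0.0014,-0.0004,-0.0007,0,0],
    [0.0015,-0.0003,-0.0007,0,0],
    [0.0015,-0.0004,-0.0007,0,0],
    [0.0014,-0.0003,-0.0007,0,0],
    [0.0015,-0.0004,-0.0007,0,0],
    [0.0014,-0.0004,-0.0007,0,0],
    [0,0,0,0,0],
  ],
)

```text
time: 22.12
eef_pos: [529.0, 193.6, 104.0]
ee_rot: [[0.97, -0.244, -0.0], [-0.244, -0.97, 0.0], [-0.0, 0.0, -1.0]]
force: [-3.3, -0.6, 3.6]
gripper_width: 35.9
grasp_force: 30.0
```

```bash
python3 edge.py 37.7 74.9
```

```text
0 [375.4 178.4] [379.  148.1] -0.118
0.05 [376.6 178.5] [378.8 147.1] -0.073
0.1 [377.7 178.5] [378.6 146. ] -0.03
0.15 [378.7 178.5] [378.4 145. ] 0.011
0.2 [379.8 178.3] [378.1 144. ] 0.05
144 377.5 [147, 172, 174, 173, 174, 149, 144, 143, 141, 141, 143]
146 374.5 [177, 184, 139, 148, 142, 125, 132, 139, 140, 142, 144]
148 374.5 [106, 117, 106, 102, 109, 112, 126, 139, 143, 143, 142]
150 374.5 [102, 110, 105, 103, 109, 115, 146, 146, 144, 144, 143]
152 381.5 [105, 108, 105, 104, 109, 120, 160, 168, 163, 148, 144]
154 378.5 [110, 110, 103, 106, 110, 111, 93, 115, 158, 168, 167]
156 378.5 [111, 110, 103, 106, 109, 102, 83, 79, 81, 93, 128]
158 378.5 [109, 109, 102, 106, 110, 101, 78, 75, 77, 78, 78]
160 378.5 [109, 110, 101, 108, 108, 101, 79, 74, 75, 73, 76]
162 378.5 [111, 109, 100, 108, 110, 95, 77, 73, 76, 77, 75]
164 378.5 [109, 109, 97, 105, 109, 92, 72, 72, 72, 73, 75]
166 378.5 [108, 109, 95, 105, 107, 93, 77, 72, 73, 72, 73]
168 377.5 [108, 108, 95, 103, 107, 88, 75, 80, 81, 82, 82]
170 374.5 [106, 109, 94, 103, 106, 107, 134, 132, 128, 127, 128]
172 374.5 [104, 107, 94, 104, 111, 128, 142, 145, 144, 132, 128]
174 374.5 [105, 110, 97, 103, 106, 114, 128, 130, 128, 127, 124]
176 378.5 [102, 107, 96, 102, 110, 133, 107, 87, 95, 111, 134]
178 381.5 [102, 97, 89, 88, 99, 133, 142, 138, 121, 99, 125]
180 382.5 [82, 78, 78, 77, 81, 88, 118, 148, 168, 168, 162]
182 381.5 [79, 84, 93, 116, 142, 148, 150, 159, 133, 98, 83]
```

>>> send_rows(
  increments=[
    [0.0005,-0.0001,-0.0006,0,0],
    [0.0005,-0.0001,-0.0006,0,0],
    [0.0004,-0.0001,-0.0006,0,0],
    [0,0,0,0,0],
  ],
)

```text
time: 22.5
eef_pos: [531.3, 193.1, 102.8]
ee_rot: [[0.97, -0.244, 0.002], [-0.244, -0.97, -0.0], [0.002, -0.0, -1.0]]
force: [-2.6, -1.6, 4.2]
gripper_width: 35.7
grasp_force: 30.0
```

```bash
python3 edge.py 39.5 73.9 | sed -n '1,3p;10,17p'
```

```text
0 [375.9 179.1] [379.5 148.9] -0.12
0.05 [377.  179.2] [379.3 147.9] -0.074
0.1 [378.1 179.3] [379.1 146.8] -0.031
152 381.5 [100, 108, 107, 100, 107, 111, 128, 162, 162, 148, 144]
154 375.5 [103, 109, 107, 95, 107, 107, 102, 116, 159, 168, 168]
156 378.5 [102, 107, 107, 99, 109, 106, 89, 79, 81, 92, 128]
158 378.5 [104, 109, 110, 99, 107, 105, 84, 76, 78, 78, 79]
160 378.5 [101, 108, 104, 99, 107, 105, 80, 75, 73, 73, 75]
162 378.5 [103, 107, 104, 99, 107, 108, 80, 72, 77, 74, 75]
164 378.5 [108, 108, 105, 102, 106, 99, 75, 73, 72, 73, 76]
166 378.5 [108, 107, 100, 101, 105, 100, 78, 73, 74, 74, 73]
```

>>> send_rows(
  increments=[
    [0,0,0.004,0,0],
    [0.001,-0.0002,0,0,0],
    [0,0,-0.002,0,0],
    [0,0,-0.002,0,0],
    [0,0,-0.001,0,0],
    [0,0,-0.001,0,0],
    [0,0,0,0,0],
    [0,0,0,0,0],
  ],
)

```text
time: 23.22
eef_pos: [533.2, 193.0, 101.6]
ee_rot: [[0.97, -0.244, 0.003], [-0.244, -0.97, 0.0], [0.003, -0.001, -1.0]]
force: [1.2, -2.6, 9.2]
gripper_width: 35.8
grasp_force: 30.0
```

>>> send_rows(
  increments=[
    [0,0,0.003,0,0],
    [-0.0012,0.0003,0,0,0],
    [0,0,-0.002,0,0],
    [0,0,-0.001,0,0],
    [0,0,-0.001,0,0],
    [0,0,0,0,0],
  ],
)

```text
time: 23.72
eef_pos: [532.1, 193.2, 100.7]
ee_rot: [[0.97, -0.244, 0.003], [-0.244, -0.97, 0.0], [0.003, -0.001, -1.0]]
force: [2.1, -3.5, 10.3]
gripper_width: 35.8
grasp_force: 30.0
```

```bash
python3 - <<'E'
from cell import sensors
import numpy as np
o=sensors.get_obs();F,M=o["force"]+[0,0,2.2],o["torque"];print(F,M,o["eef_pos"])
e=np.array([.9703,-.2419,0]);f=np.array([.2419,.9703,0])
for rz in(-.055,0):   # contact height relative to moment origin (TCP)
    # M = r x F ; solve rx, ry
    rx=(rz*F[0]-M[1])/F[2]; ry=(M[0]+rz*F[1])/F[2]; r=np.array([rx,ry,0]);print(rz,"e",r@e*1e3,"f",r@f*1e3)
E
python3 edge.py 41.5 71.7 | sed -n '1,3p;10,30p'
```

```text
[ 2.06227672 -3.46370202 12.54460805] [-0.64235462  0.0872446   0.11279721] [532.05745888 193.20535102 100.65083286]
-0.055 e -6.808276620332797 f -38.81931277914066
0 e 5.638450566210351 f -51.36718135179736
0 [376.4 180.3] [380.1 150.1] -0.121
0.05 [377.5 180.4] [379.9 149.1] -0.075
0.1 [378.6 180.4] [379.7 148.1] -0.032
152 381.5 [99, 105, 104, 99, 102, 104, 115, 160, 162, 148, 143]
154 375.5 [98, 104, 103, 97, 103, 103, 102, 116, 158, 168, 168]
156 378.5 [102, 106, 103, 98, 104, 104, 91, 80, 82, 93, 128]
158 378.5 [101, 105, 105, 96, 103, 103, 83, 76, 77, 78, 79]
160 378.5 [100, 104, 105, 97, 103, 102, 79, 77, 74, 73, 76]
162 378.5 [100, 103, 101, 98, 103, 103, 79, 73, 77, 77, 75]
164 378.5 [104, 104, 99, 101, 103, 95, 75, 72, 73, 74, 76]
166 378.5 [104, 104, 96, 99, 102, 90, 75, 73, 74, 73, 73]
168 377.5 [103, 102, 93, 99, 102, 85, 74, 75, 74, 73, 72]
170 374.5 [102, 106, 95, 101, 102, 92, 96, 92, 117, 122, 124]
172 382.5 [101, 99, 94, 98, 108, 136, 145, 145, 145, 143, 131]
174 381.5 [100, 99, 96, 100, 108, 125, 141, 145, 142, 131, 127]
176 378.5 [100, 96, 97, 100, 120, 135, 107, 88, 95, 109, 122]
178 380.5 [98, 94, 97, 97, 105, 134, 141, 137, 113, 98, 125]
180 373.5 [89, 81, 82, 81, 82, 87, 118, 145, 153, 165, 162]
182 381.5 [80, 84, 93, 116, 143, 148, 149, 158, 132, 96, 82]
```

>>> send_rows(
  increments=[
    [0,0,0.002,0,0],
    [0,0,0.001,0,0],
    [0,0,0,0,0],
    [0,0,0,0,0],
  ],
)

```text
time: 24.1
eef_pos: [529.5, 193.5, 101.6]
ee_rot: [[0.97, -0.243, -0.001], [-0.243, -0.97, -0.0], [-0.001, 0.001, -1.0]]
force: [-0.6, -0.3, -3.2]
gripper_width: 35.9
grasp_force: 30.0
```

```bash
cat > ft.py <<'E'
from cell import sensors
o=sensors.get_obs();print(o["force"].round(2),o["torque"].round(3),o["eef_pos"].round(1))
p=o["eef_pos"];print("e",.9703*p[0]-.2419*p[1],"f",.2419*p[0]+.9703*p[1])
E
python3 ft.py
```

```text
[-0.6  -0.34 -3.21] [-0.034 -0.038  0.026] [529.5 193.5 101.6]
e 466.95489880987253 f 315.8038372186572
```

>>> send_rows(
  increments=[
    [0,0,0.003,0,0],
    [0.0015,-0.0003,0,0,0],
    [0.0014,-0.0003,0,0,0],
    [0,0,0,0,0],
    [0,0,-0.002,0,0],
    [0,0,-0.001,0,0],
    [0,0,-0.001,0,0],
    [0,0,0,0,0],
  ],
)

```text
time: 24.77
eef_pos: [532.8, 192.8, 100.9]
ee_rot: [[0.97, -0.244, -0.001], [-0.244, -0.97, -0.0], [-0.0, 0.0, -1.0]]
force: [-0.7, 0.2, -2.5]
gripper_width: 35.5
grasp_force: 30.0
```

```bash
python3 ft.py
```

```text
[-0.73  0.23 -2.48] [ 0.055  0.015 -0.012] [532.8 192.8 100.9]
e 470.32173358993003 f 315.95011264134996
```

>>> send_rows(
  increments=[
    [0,0,-0.001,0,0],
    [0,0,-0.001,0,0],
    [0,0,-0.001,0,0],
    [0,0,0,0,0],
  ],
)

```text
time: 25.1
eef_pos: [534.3, 192.5, 99.6]
ee_rot: [[0.97, -0.244, 0.002], [-0.244, -0.97, -0.0], [0.002, -0.0, -1.0]]
force: [0.0, -3.2, 7.3]
gripper_width: 35.7
grasp_force: 30.0
```

```bash
python3 ft.py
```

```text
[ 0.   -3.18  7.31] [-0.514  0.412  0.193] [534.3 192.5  99.6]
e 471.8895886049605 f 316.0827876591188
```

>>> send_rows(
  increments=[
    [0,0,0.003,0,0],
    [0.001,-0.0002,0,0,0],
    [0.001,-0.0003,0,0,0],
    [0,0,-0.001,0,0],
    [0,0,-0.001,0,0],
    [0,0,-0.001,0,0],
    [0,0,0,0,0],
  ],
)

```text
time: 25.68
eef_pos: [535.8, 192.2, 99.1]
ee_rot: [[0.97, -0.244, 0.001], [-0.244, -0.97, -0.0], [0.001, -0.0, -1.0]]
force: [0.2, -2.1, 6.9]
gripper_width: 35.9
grasp_force: 30.0
```

```bash
cat >> ft.py <<'E'
F=o["force"]+[.4,0,2.5];M=o["torque"];rz=-.19
x=(rz*F[0]-M[1])/F[2]*1e3;y=(M[0]+rz*F[1])/F[2]*1e3;print("contact e",.9703*x-.2419*y,"f",.2419*x+.9703*y,"gx",.9703*p[0]-.2419*p[1]-428.1,"gz",p[2]-29)
E
python3 ft.py
```

```text
[ 0.21 -2.13  6.9 ] [-0.389  0.438  0.079] [535.8 192.2  99.1]
e 473.40685877608365 f 316.13958640734165
contact e -57.56970262522108 f -12.548556342147169 gx 45.30685877608363 gz 70.0962744785083
```

```bash
python3 edge.py 45.3 70.1 | sed -n '1,3p;10,30p'
```

```text
0 [377.4 181.7] [381.2 151.6] -0.124
0.05 [378.6 181.8] [381.  150.6] -0.077
0.1 [379.7 181.8] [380.8 149.6] -0.034
152 376.5 [104, 107, 120, 142, 116, 102, 105, 108, 138, 143, 143]
154 373.5 [105, 100, 99, 99, 98, 99, 102, 111, 157, 168, 168]
156 380.5 [100, 102, 103, 101, 97, 102, 101, 95, 85, 93, 128]
158 379.5 [100, 98, 102, 102, 96, 101, 101, 87, 79, 78, 78]
160 379.5 [100, 99, 103, 102, 97, 101, 100, 82, 76, 74, 75]
162 379.5 [99, 101, 102, 99, 97, 102, 101, 79, 77, 76, 76]
164 379.5 [101, 100, 102, 97, 99, 101, 93, 77, 72, 74, 75]
166 378.5 [100, 100, 101, 93, 99, 101, 84, 75, 73, 74, 74]
168 378.5 [100, 102, 101, 92, 99, 101, 82, 73, 74, 74, 72]
170 379.5 [97, 100, 98, 93, 98, 100, 91, 77, 74, 81, 80]
172 382.5 [97, 100, 97, 96, 98, 98, 103, 135, 142, 143, 133]
174 377.5 [98, 99, 93, 95, 96, 89, 106, 138, 144, 142, 142]
176 378.5 [98, 99, 92, 96, 104, 132, 107, 88, 97, 109, 121]
178 380.5 [95, 97, 93, 93, 99, 133, 142, 138, 113, 93, 118]
180 376.5 [93, 95, 91, 87, 82, 87, 118, 146, 150, 150, 158]
182 381.5 [81, 86, 93, 117, 143, 148, 147, 144, 121, 92, 82]
```

>>> send_rows(
  increments=[
    [0,0,0.003,0,0],
    [0.001,-0.0002,0,0,0],
    [0,0,-0.001,0,0],
    [0,0,-0.001,0,0],
    [0,0,-0.001,0,0],
    [0,0,0,0,0],
  ],
)

```text
time: 26.23
eef_pos: [536.5, 192.1, 98.8]
ee_rot: [[0.97, -0.244, 0.001], [-0.244, -0.97, -0.0], [0.001, 0.0, -1.0]]
force: [-0.5, -1.5, 5.2]
gripper_width: 36.1
grasp_force: 30.0
```

```bash
python3 ft.py
```

```text
[-0.45 -1.52  5.24] [-0.283  0.435  0.057] [536.5 192.1  98.8]
e 474.0446108412863 f 316.17987150001284
contact e -53.52507312413578 f -12.580834232412531 gx 45.944610841286305 gz 69.80034159606657
```

>>> send_rows(
  increments=[
    [0,0,0.003,0,0],
    [0.0012,-0.0003,0,0,0],
    [0,0,-0.001,0,0],
    [0,0,-0.001,0,0],
    [0,0,-0.001,0,0],
    [0,0,0,0,0],
  ],
)

```text
time: 26.73
eef_pos: [537.4, 191.8, 98.6]
ee_rot: [[0.97, -0.244, 0.0], [-0.244, -0.97, -0.0], [0.0, 0.0, -1.0]]
force: [-0.0, -1.8, 4.2]
gripper_width: 35.9
grasp_force: 30.0
```

```bash
python3 ft.py;  python3 edge.py 46.9 69.8 | sed -n '1,3p;11,30p'
```

```text
[-0.03 -1.75  4.16] [-0.153  0.486  0.057] [537.4 191.8  98.6]
e 475.0582645230905 f 316.1200582671232
contact e -87.45950567330863 f 6.053656513615746 gx 46.95826452309046 gz 69.61186951887603
0 [377.9 182.2] [381.6 152.1] -0.125
0.05 [379.  182.3] [381.5 151.1] -0.078
0.1 [380.1 182.3] [381.2 150.1] -0.035
154 376.5 [104, 103, 102, 105, 100, 96, 99, 105, 131, 163, 168]
156 380.5 [101, 99, 99, 100, 101, 98, 101, 100, 87, 94, 127]
158 380.5 [100, 97, 101, 99, 99, 100, 100, 99, 82, 79, 79]
160 380.5 [99, 99, 101, 100, 96, 101, 101, 93, 77, 74, 77]
162 379.5 [99, 99, 100, 101, 94, 100, 100, 85, 79, 75, 76]
164 379.5 [99, 98, 100, 102, 97, 99, 99, 79, 73, 75, 77]
166 379.5 [100, 99, 100, 99, 98, 100, 94, 78, 74, 73, 72]
168 379.5 [100, 100, 101, 95, 97, 98, 89, 76, 74, 73, 73]
170 379.5 [98, 98, 100, 89, 95, 100, 91, 79, 74, 73, 81]
172 382.5 [98, 101, 102, 94, 97, 100, 94, 103, 135, 141, 132]
174 375.5 [96, 97, 97, 94, 96, 94, 103, 139, 145, 145, 143]
176 379.5 [96, 97, 94, 97, 99, 114, 103, 91, 98, 112, 124]
178 380.5 [95, 96, 91, 93, 98, 123, 140, 137, 113, 92, 113]
180 374.5 [94, 97, 92, 92, 91, 90, 119, 144, 149, 147, 144]
182 381.5 [89, 84, 94, 117, 142, 147, 147, 143, 121, 93, 82]
```

Run:
```python
from h import *
a=vision.read_camera("wrist");np.save("w10.npy",a)
for k in(274,280,286,301,306,311,327,333,339,352,358,364):print(k,a[192:226:1,k,2].tolist())
print(a[216,258:384,2].tolist())
b=vision.read_camera("side");np.save("d10.npy",b)
# -e end in side view: gray dump of wood there
for r in range(318,364,4):print(r,b[r,252:286,2].tolist())
```

```text
274 [201, 204, 201, 203, 202, 203, 201, 203, 199, 187, 165, 146, 134, 128, 131, 131, 129, 134, 127, 132, 153, 197, 224, 235, 240, 241, 241, 241, 241, 242, 242, 241, 241, 242]
280 [187, 181, 159, 141, 135, 131, 129, 129, 132, 133, 132, 133, 131, 133, 130, 131, 131, 132, 132, 134, 147, 168, 197, 231, 240, 241, 242, 241, 241, 241, 242, 241, 241, 240]
286 [132, 135, 131, 132, 129, 132, 132, 132, 134, 130, 133, 132, 127, 130, 132, 134, 133, 132, 131, 137, 152, 193, 225, 235, 239, 240, 240, 241, 241, 240, 238, 235, 233, 230]
301 [119, 123, 122, 126, 124, 130, 131, 133, 132, 131, 130, 129, 134, 132, 129, 130, 133, 130, 129, 129, 128, 127, 129, 149, 185, 222, 233, 239, 240, 241, 241, 240, 241, 241]
306 [134, 134, 133, 132, 132, 133, 132, 135, 135, 129, 132, 134, 133, 131, 130, 129, 129, 128, 128, 128, 130, 131, 136, 150, 186, 222, 235, 240, 241, 241, 242, 242, 242, 242]
311 [129, 129, 132, 131, 132, 130, 132, 131, 130, 132, 130, 128, 130, 132, 132, 131, 133, 133, 132, 130, 131, 132, 134, 149, 188, 221, 234, 240, 242, 242, 241, 240, 235, 209]
327 [134, 131, 132, 132, 129, 131, 128, 130, 129, 
[... 2837 characters left out ...]
, 98, 112, 108, 105, 104, 104, 105, 102, 101, 101, 104, 104, 95, 91, 109, 107, 88]
350 [75, 79, 80, 78, 76, 72, 72, 79, 88, 96, 98, 98, 97, 103, 108, 103, 102, 104, 102, 108, 101, 101, 101, 106, 99, 99, 101, 104, 100, 99, 102, 100, 107, 109]
354 [71, 68, 72, 86, 105, 111, 110, 106, 90, 74, 79, 95, 97, 97, 103, 105, 103, 99, 99, 101, 97, 99, 97, 95, 107, 120, 109, 110, 110, 108, 100, 84, 76, 75]
358 [90, 80, 72, 68, 65, 71, 82, 106, 110, 111, 107, 94, 81, 78, 94, 101, 98, 102, 104, 89, 108, 108, 110, 109, 99, 85, 79, 76, 74, 75, 72, 71, 74, 73]
362 [91, 93, 93, 87, 74, 72, 68, 67, 70, 97, 162, 202, 202, 199, 199, 202, 203, 199, 183, 160, 97, 72, 74, 76, 72, 72, 72, 71, 73, 72, 68, 69, 71, 73]
```

Run:
```python
from h import *
from cell import sensors
c=vision.calibration("wrist");p=sensors.get_obs()["eef_pos"];e=np.array([.9703,-.2419]);f=np.array([.2419,.9703])
print(p)
for s in(33,35,37,39,41):
    P=ray("",[(280,213),(340,213),(266,216),(373,216)],p[2]+s,c)[:,:2]-p[:2];print(s,(P@e).round(1),(P@f).round(1),'thick',(P@f)[2]-(P@f)[3])
d=np.load("w6.npz");c={k:d[k] for k in("intrinsics","R","t")};q=np.array([436.93,215.25,228.03])
for s in(33,35,37):
    P=ray("",[(280,206.5),(340,206.5),(267,211),(373,211)],q[2]+s,c)[:,:2]-q[:2];print("old",s,(P@e).round(1),(P@f).round(1),(P@f)[2]-(P@f)[3])
```

```text
[537.40904189 191.78595852  98.60456582]
33 [43.7 43.7 42.8 42.7] [ 12.2  -7.4  16.8 -18.2] thick 35.05080526239857
35 [44.1 44.1 43.2 43.1] [ 12.   -7.3  16.5 -18. ] thick 34.50633864088624
37 [44.5 44.5 43.6 43.5] [ 11.8  -7.2  16.3 -17.7] thick 33.96187201937394
39 [44.9 44.9 44.  43.9] [ 11.6  -7.1  16.  -17.4] thick 33.417405397861614
41 [45.3 45.3 44.4 44.3] [ 11.4  -7.   15.7 -17.1] thick 32.87293877634934
old 33 [46.  45.9 44.5 44.3] [ 12.   -7.5  16.3 -18.3] 34.60566635281633
old 35 [46.3 46.2 44.9 44.7] [ 11.9  -7.4  16.1 -18. ] 34.0679183787125
old 37 [46.7 46.6 45.3 45.1] [ 11.7  -7.3  15.8 -17.7] 33.53017040460867
```

>>> send_rows(
  increments=[
    [0,0,0.004,0,0],
    [0.0013,-0.0003,0,0,0],
    [0,0,-0.002,0,0],
    [0,0,-0.001,0,0],
    [0,0,-0.001,0,0],
    [0,0,0,0,0],
  ],
)

```text
time: 27.38
eef_pos: [538.8, 191.5, 98.0]
ee_rot: [[0.97, -0.244, 0.0], [-0.244, -0.97, -0.0], [0.0, -0.0, -1.0]]
force: [1.9, -0.4, -3.1]
gripper_width: 35.9
grasp_force: 30.0
```

```bash
python3 ft.py
```

```text
[ 1.92 -0.38 -3.06] [-0.039 -0.431 -0.058] [538.8 191.5  98. ]
e 476.51090737726673 f 316.10632732270057
contact e 31.240634133488733 f -55.23874846129311 gx 48.41090737726671 gz 69.01438439136552
```

>>> send_rows(
  increments=[
    [0,0,-0.001,0,0],
    [0,0,-0.001,0,0],
    [0,0,-0.001,0,0],
    [0,0,-0.001,0,0],
    [0,0,0,0,0],
  ],
)

```text
time: 27.8
eef_pos: [538.9, 191.6, 94.2]
ee_rot: [[0.97, -0.244, 0.001], [-0.244, -0.97, 0.0], [0.001, -0.0, -1.0]]
force: [2.1, 0.3, -2.5]
gripper_width: 35.9
grasp_force: 30.0
```

```bash
python3 ft.py
```

```text
[ 2.09  0.26 -2.53] [-0.053 -0.695 -0.021] [538.9 191.6  94.2]
e 476.54844035570335 f 316.2282140577592
contact e -7768.171405862115 f 1485.8039951730948 gx 48.448440355703326 gz 65.15513958749037
```

>>> send_rows(
  increments=[
    [0,0,-0.0015,0,0],
    [0,0,-0.0015,0,0],
    [0,0,-0.0015,0,0],
    [0,0,-0.0015,0,0],
    [0,0,-0.0015,0,0],
    [0,0,0,0,0],
  ],
)

```text
time: 28.3
eef_pos: [538.9, 191.5, 86.6]
ee_rot: [[0.97, -0.244, 0.001], [-0.244, -0.97, 0.0], [0.0, -0.0, -1.0]]
force: [3.3, 0.5, -3.9]
gripper_width: 36.0
grasp_force: 30.0
```

>>> send_rows(
  increments=[
    [0,0,-0.0015,0,0],
    [0,0,-0.002,0,0],
    [0,0,-0.002,0,0],
    [0,0,-0.002,0,0],
    [0,0,-0.002,0,0],
    [0,0,-0.002,0,0],
    [0,0,-0.0015,0,0],
    [0,0,0,0,0],
  ],
)

```text
time: 28.97
eef_pos: [538.8, 191.5, 73.5]
ee_rot: [[0.97, -0.244, 0.0], [-0.244, -0.97, 0.0], [0.0, -0.0, -1.0]]
force: [5.5, -0.9, -3.9]
gripper_width: 35.9
grasp_force: 30.0
```

>>> send_rows(
  increments=[
    [0,0,-0.0015,0,0],
    [0,0,-0.0015,0,0],
    [0,0,-0.0015,0,0],
    [0,0,-0.0015,0,0],
    [0,0,-0.001,0,0],
    [0,0,-0.001,0,0],
    [0,0,0,0,0],
  ],
)

```text
time: 29.55
eef_pos: [538.8, 191.5, 65.6]
ee_rot: [[0.97, -0.244, 0.0], [-0.244, -0.97, 0.0], [0.0, -0.0, -1.0]]
force: [6.1, -0.2, -1.2]
gripper_width: 36.1
grasp_force: 30.0
```

```bash
python3 ft.py
```

```text
[ 6.12 -0.19 -1.16] [-0.198 -1.349 -0.042] [538.8 191.5  65.6]
e 476.4671450107086 f 316.1934739797953
contact e 108.86760374218842 f -97.73367943191687 gx 48.367145010708555 gz 36.641290714237755
```

Nearly at the floor; lower by half-millimetres.

>>> send_rows(
  increments=[
    [0,0,-0.001,0,0],
    [0,0,-0.0007,0,0],
    [0,0,-0.0007,0,0],
    [0,0,-0.0007,0,0],
    [0,0,0,0,0],
  ],
)

```text
time: 29.97
eef_pos: [538.8, 191.6, 62.6]
ee_rot: [[0.97, -0.244, 0.001], [-0.244, -0.97, 0.0], [0.0, -0.0, -1.0]]
force: [5.7, -0.4, -0.0]
gripper_width: 35.6
grasp_force: 30.0
```

>>> send_rows(
  increments=[
    [0,0,-0.0007,0,0],
    [0,0,-0.0007,0,0],
    [0,0,-0.0007,0,0],
    [0,0,0,0,0],
  ],
)

```text
time: 30.3
eef_pos: [538.8, 191.6, 60.5]
ee_rot: [[0.97, -0.244, 0.0], [-0.244, -0.97, 0.0], [0.0, -0.0, -1.0]]
force: [5.7, -0.7, -0.9]
gripper_width: 36.0
grasp_force: 30.0
```

>>> send_rows(
  increments=[
    [0,0,-0.0007,0,0],
    [0,0,-0.0007,0,0],
    [0,0,-0.0007,0,0],
    [0,0,0,0,0],
  ],
)

```text
time: 30.63
eef_pos: [538.7, 191.7, 59.7]
ee_rot: [[0.97, -0.244, 0.001], [-0.244, -0.97, -0.0], [0.001, 0.0, -1.0]]
force: [-0.2, -2.4, 11.7]
gripper_width: 36.3
grasp_force: 30.0
```

>>> send_rows(
  increments=[
    [0,0,0.0005,0,0.036],
    [0,0,0,0,0.038],
    [0,0,0,0,0.042],
    [0,0,0,0,0.05],
    [0,0,0,0,0.055],
    [0,0,0,0,0.055],
    [0,0,0,0,0.055],
  ],
)

```text
time: 31.22
eef_pos: [538.1, 191.6, 58.6]
ee_rot: [[0.97, -0.244, -0.001], [-0.244, -0.97, -0.0], [-0.001, 0.0, -1.0]]
force: [0.5, -1.1, 0.6]
gripper_width: 54.6
grasp_force: 0.0
```

```bash
python3 ft.py
```

```text
[ 0.46 -1.08  0.63] [ 0.011 -0.017 -0.047] [538.1 191.6  58.6]
e 475.7392700187035 f 316.0710842374384
contact e -62.03813416962785 f 56.04192005373261 gx 47.639270018703485 gz 29.63921930032337
```

>>> send_rows(
  increments=[
    [0,0,0.01,0,0.055],
    [0,0,0.02,0,0.055],
    [0,0,0.025,0,0.055],
    [0,0,0.015,0,0.04],
    [0,0,0,0,0.018],
    [0,0,0,0,0.018],
    [0,0,0,0,0.018],
    [0,0,0,0,0.018],
    [0,0,-0.01,0,0.018],
    [0,0,-0.01,0,0.018],
    [0,0,-0.004,0,0.018],
    [0,0,0,0,0.018],
  ],
)

```text
time: 32.22
eef_pos: [537.1, 191.0, 102.6]
ee_rot: [[0.97, -0.243, -0.004], [-0.243, -0.97, -0.001], [-0.003, 0.002, -1.0]]
force: [-1.0, 0.6, -0.8]
gripper_width: 18.0
grasp_force: 0.0
```

>>> send_rows(
  increments=[
    [0,0,-0.0015,0,0.018],
    [0,0,-0.0015,0,0.018],
    [0,0,-0.0015,0,0.018],
    [0,0,-0.001,0,0.018],
    [0,0,0,0,0.018],
  ],
)

```text
time: 32.63
eef_pos: [538.6, 191.6, 99.4]
ee_rot: [[0.97, -0.244, 0.0], [-0.244, -0.97, -0.0], [0.0, -0.0, -1.0]]
force: [-0.5, -0.7, 0.3]
gripper_width: 18.3
grasp_force: 0.0
```

>>> send_rows(
  increments=[
    [0,0,-0.0007,0,0.018],
    [0,0,-0.0007,0,0.018],
    [0,0,-0.0006,0,0.018],
    [0,0,0,0,0.018],
  ],
)

```text
time: 32.97
eef_pos: [538.9, 192.3, 98.4]
ee_rot: [[0.97, -0.243, 0.001], [-0.243, -0.97, 0.001], [0.001, -0.001, -1.0]]
force: [-2.0, -0.8, 6.6]
gripper_width: 18.1
grasp_force: 3.2
```

>>> send_rows(
  increments=[
    [0,0,0.01,0,0.018],
    [0,0,0,0,0.002],
    [0,0,0,0,0.002],
    [0,0,0,0,0.002],
    [0,0,0,0,0.002],
    [0,0,-0.004,0,0.002],
    [0,0,-0.0025,0,0.002],
    [0,0,-0.0015,0,0.002],
    [0,0,-0.0012,0,0.002],
    [0,0,-0.0008,0,0.002],
    [0,0,0,0,0.002],
  ],
)

```text
time: 33.88
eef_pos: [538.6, 192.7, 98.4]
ee_rot: [[0.97, -0.243, 0.001], [-0.243, -0.97, 0.001], [0.0, -0.001, -1.0]]
force: [-3.0, -0.2, 9.8]
gripper_width: 1.9
grasp_force: 4.8
```

>>> send_rows(
  increments=[
    [0,0,0.005,0,0.002],
    [0,0,0.02,0,0.002],
    [0,0,0.03,0,0.002],
    [0,0,0.03,0,0.002],
    [0,0,0.03,0,0.002],
    [0,0,0,0,0.002],
    [0,0,0,0,0.002],
    [0,0,0,0,0.002],
    [0,0,0,0,0.002],
  ],
)

```text
time: 34.63
eef_pos: [537.7, 191.1, 211.0]
ee_rot: [[0.97, -0.244, -0.002], [-0.244, -0.97, -0.001], [-0.002, 0.002, -1.0]]
force: [-0.3, -0.6, -0.5]
gripper_width: 2.0
grasp_force: 0.0
```

Run:
```python
from cell import ctrl,sensors
o=sensors.get_obs();print(o["eef_pos"],o["force"]);print(ctrl.job_done())
```

```text
[537.69305418 191.08598745 211.01319225] [-0.34805455 -0.58179937 -0.49840031]
the job is handed in; nothing more can be done
None
```

I put all four coasters in the caddy's slot as one pile and handed the job in at about 35 s of the 56 s allowed. No verdict came back; a light touch on the tops at about 98 mm agrees with all four standing on the slot floor, and the gripper is clear.

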